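# Fit the hood slider onto its curved guide bar

### The arm

A 6-joint arm with a two-finger parallel gripper is mounted at the origin on the work surface. World frame = base frame: x ahead of the robot, y to its left, z up, the work surface at z = 0. Lengths are in m, angles in rad, forces in N, time in s.
With the tool pointing down it reaches from about 0.375 to 0.9 m from the base axis. Payload 3.1 kg.
Tool frame: the origin (TCP) lies between the finger pads; the fingertips stand 11 mm ahead of it and the grasp point (between the pads) lies 8 mm behind it; z points along the fingers, y is the direction in which the jaws open and shut (so a half turn about z gives the same grasp; the last joint's range is limited). The gripper opens to 85 mm and grips with 20 to 120 N. Pads are 22 mm wide; open, the fingers measure 114 mm over their backs; the gripper's body (76 mm by 85 mm) begins 54 mm behind the grasp point. The pads swing forward as they close: fully open they stand 13 mm farther back than shut.
Start: joints at [-1.506, 0.527, 1.433, -0, 1.181, -0.178], TCP at [0.15, -0.607, 0.242] pointing down, gripper open.
Joint ranges: [-3.08, 3.08], [-0.75, 2.2], [0.22, 2.44], [-1.43, 4.57], [0, 2.65], [-2.85, 2.85]. Speed limits (rad/s): [2.79, 2.79, 3.14, 3.14, 3.14, 3.14].

### API

Orientations are given as a unit quaternion [x, y, z, w].
In Python, from station import manip gives the robot as it stands. The module is installed in compiled form; this text tells all that it offers.
- The arm moves only by the tool arm_command, never from a script. Its argument "rows" is a list of rows, each a list of 3 entries, a list of its own where there are three numbers: the shift along the world's x, y, z in mm, then the turn about the world's z in rad, then the closure, from -1 (fully open) to 1 (shut), so that 0 is half open. A call has 1 to 12 rows; each row shifts and turns the commanded pose from where the row before left it; what a row does not reach is not made up. A row lasts 1/8 s, in which the tool goes at most 62.5 mm and 10.7 degrees, less where a joint would pass 70% of its speed; a pose out of reach is approached as far as the arm can. A call with a gripper value outside its range is refused whole. The fingers move at their own pace and stop on an object; "squeeze" is the grip in N (left out, the last holds). Time passes only in rows, so rows that do not move let the fingers close. It gives the time, the measured TCP pose, the force and the opening at its end, in the units of the state.
- manip.sense(): the state, without advancing time (a new reading comes with each control period).
- manip.snapshot(name): name is "side" or "top"; returns the picture (384x512x3 uint8, blue, green, red); there is no depth.
- manip.get_calibration(name): a dict with "fovy" (degrees; the focal length in pixels is half the picture's height over the tangent of half this angle, whatever the lens; pixels are square), "cx", "cy" (the principal point, pixels), "k1" (the pictures are not rectified: a ray, as slopes to the right and down, at radius r is drawn at 1 + k1 r^2 times it, then the intrinsics apply), "R" (3x3) and "t" (3): a world point X has camera coordinates R X + t. Camera axes: x right, y down, z forward; pixel columns grow to the right and rows downward; lengths in m; the calibration is good to about 2 mm. A picture is of the moment at which its call begins. get_calibration takes no time and is no camera call.
- manip.sign_off(): hands the job in, once; it reports no verdict.
The state is a dict: "t": time; "q": joint angles; "qd": joint speeds; "tau": joint torques, N m; "tcp_pos": TCP position; "tool_rot": TCP orientation; "force": force on the tool from outside, world axes, zero at the start; "ft_torque": the same for the moment, N m; "finger_gap": opening from 0.0 (shut) to 1.0 (fully open).
Only numpy, scipy, OpenCV 4.12 (cv2) and the standard library are available. Lean on these libraries where they do the work, as an engineer would, in place of code of your own. Each camera call takes 0.05 s, during which the arm holds its last target.

### The job

Pick up the hood slider by its blue fin, thread it onto the free end of the curved guide bar in the fixture, and slide it round the bend, turning it with the bar, until it is fully home against the red stop collar: press it against the collar with about 6 newtons, then let go. Work gently, never forcing slider, bar or collar beyond about 12 newtons, and leave everything else on the table where it is.

Things in the scene. Friction and masses are not known exactly. Their poses are not given: they have to be found in the camera images.
- slider: Hood slider, loose, upright on the rubber mat at first; about 160 g, heaviest in its foot, so it hangs upright on the bar. Origin at the centre of its flat underside, x along the bore, z up. 22 mm long (x), same both ways round. From below: steel foot 38 mm wide (y), up to z = 10; brass tube, 29 mm outer diameter; blue fin to grip, 12 mm thick (y), 22 mm long (x), from z = 38 to 80 mm.
- slider_bore (a point): Centre of the slider's straight through bore, 24 mm above its underside; axes as the slider's, the bore runs along x, 15 mm across, 22 mm long (1.5 mm clear of the bar all round).
- fixture: Fixed fixture: base plate (x -50 to 70, y -70 to 40 mm, 14 thick) and grey post (34 x 30, 119 mm high) holding one end of a rigid level 12 mm steel bar, axis 100 mm above the table. Origin at table height under the bar's root. As drawn, in its frame the bar runs 75 mm along +y, bends 70 degrees towards -x (arc of radius 110, centre x -110, y 75 mm), then 45 mm straight to its tip.
- bar_tip (a point): End of the real bar's rounded free tip, on its axis; y points outward along the bar. Every bar is hand-bent: its direction departs from the drawing by up to 7 degrees either way at each of three places on the arc (6, 35 and 64 degrees from its root end), so that bend and tip lie up to 7 and 40 mm off the drawing, sideways only; the bar stays level and keeps its length.
- bar_entry (a point): Point on the real bar's axis 25 mm in from the free tip; its y axis lies along the bar, pointing out to the tip.
- bar_bend (a point): Middle of the bend as drawn, fixed to the fixture (the real bar's axis passes within about 8 mm of it); its y axis lies along the drawn bar there (the real one up to 14 degrees off), pointing out to the tip.
- collar: Red stop collar clamped on the straight part of the bar near the post, 30 mm diameter, 12 mm long; clamped in a different place each time. Origin on the bar's axis at the face that looks to the free end; y points along the bar to the free end, so with the slider home its bore centre is 11 mm along +y of it.
- mat: Black rubber mat, 190 x 130 x 3 mm, fixed; the slider and a spare red collar stand on it.
- spare_collar: Spare red collar, 30 mm diameter, 12 mm high, lying flat on the mat; leave it alone.
- bottle: Green bottle, 72 mm diameter, 270 mm high; leave alone.
- glass_a: Stemmed glass, 72 mm diameter, 150 mm high; leave alone.
- glass_b: Stemmed glass, 72 mm diameter, 150 mm high; leave alone.
- carton: Open cardboard box, 130 x 190 x 55 mm, with two white blanks in it; leave alone.
- screwdriver: Screwdriver lying on the table; leave alone.
- hexkey: Dark hex key, 90 mm long, lying on the table; leave alone.
Not all that is in view belongs to the job. There is more than one size of the slider; the job needs the smaller.

How it is judged:
On the way, in this order (a step that is already met when the one before it is completed fails the run):
1. The slider is threaded onto the free end of the bar (distance between slider_bore and bar_entry below 0.013 m and angle between the x axis of slider and the y axis of bar_entry, either way round below 0.25 rad), for 0.05 s.
2. The slider goes round the bend, turned with the bar (distance between slider_bore and bar_bend below 0.02 m and angle between the x axis of slider and the y axis of bar_bend, either way round below 0.4 rad), for 0.05 s.
3. The slider is pressed lightly (over 3.5 N) against the collar (contact force between slider and collar above 3.5 N and horizontal distance between slider_bore and collar below 0.015 m), for 0.1 s.
At the end, for the whole second after the job is handed in: The slider hangs on the bar, released and at rest, home against the collar: its end face within 2.5 mm of the collar's face, its bore along the bar (y of slider_bore in the frame of collar between 0.007 and 0.0135 m and distance between slider_bore and collar below 0.016 m and angle between the x axis of slider and the y axis of collar, either way round below 0.25 rad and linear speed of slider below 0.02 m/s); the robot touches nothing.
It fails at once if slider and fixture (bar, collar) strained: more than 15 N between them (contact force between slider and fixture above 15 N or contact force between slider and collar above 15 N).
It fails at once if the robot presses on the fixture with more than 15 N (contact force between any of the fingers, the arm and fixture above 15 N).
It fails at once if a bystander is moved by more than 30 mm (distance of any of spare_collar, bottle, glass_a, glass_b, carton, screwdriver, hexkey from where it was at the start of the episode above 0.03 m).
It also fails if it takes over 72 s, if anything falls off the work surface, if the arm or the gripper's body presses on something with over 40 N, if the wrist force passes 120 N, or if a joint passes its speed limit or range.

## Working session

There is one attempt and no reset: what is moved stays moved. The work goes in short steps, Python scripts to look and compute and a tool call to move; the robot and the scene stay as the last step left them, time stands still between calls to the robot, and variables do not carry over. Pictures are saved under pics/ and viewed, and the job is handed in when it is done.

Besides the shell and the picture viewer there is one more tool, called after "Request:" as name(argument=value, ...), one argument or row to a line, values as JSON. arm_command: Moves the arm, as the interface text tells. Its arguments: {"type":"object","properties":{"rows":{"type":"array","items":{"type":"array"}},"squeeze":{"type":"number"}},"required":["rows"]}

```bash
mkdir -p pics
python3 - <<'E'
from station import manip
import cv2
print(manip.sense())
for n in("side","top"):
    c=manip.get_calibration(n);print(n,c)
    cv2.imwrite(f"pics/{n}0.png",manip.snapshot(n))
E
```

```text
{'t': 0.0, 'q': array([-1.50649345e+00,  5.28470777e-01,  1.43391526e+00, -5.37365344e-05,
        1.18140898e+00, -1.78535351e-01]), 'qd': array([-2.65416612e-04, -2.61362683e-04, -3.02513728e-04, -5.76928423e-05,
       -1.02881981e-03,  3.83754114e-04]), 'tau': array([ 6.90203888e-04, -4.42344618e+01, -1.78023344e+01, -2.67813157e-04,
        8.60030676e-03, -2.60627274e-06]), 'tcp_pos': array([ 0.15023372, -0.60594922,  0.24132665]), 'tool_rot': array([ 9.92635910e-01,  1.21131073e-01,  3.80559491e-05, -1.10080399e-03]), 'force': array([-0.19450331, -0.14735032,  0.44793709]), 'ft_torque': array([-0.01558624,  0.0016754 ,  0.05415508]), 'finger_gap': 1.003541646308482}
side {'fovy': 43.87811841079545, 'cx': 265.38506111358066, 'cy': 194.0332758866218, 'k1': 0.03358290912629446, 'R': array([[-0.94238314, -0.33451967,  0.00325661],
       [-0.20627288,  0.5733771 , -0.79289987],
       [ 0.26337334, -0.74788722, -0.60934325]]), 't': array([0.52264306, 0.2167558 , 1.04738402])}
top {'fovy': 54.950958973359896, 'cx': 255.61180130537562, 'cy': 193.99959944628696, 'k1': -0.09501268022998381, 'R': array([[ 0.01938051, -0.99981163, -0.00104601],
       [-0.97856363, -0.01875407, -0.20508903],
       [ 0.20503078,  0.00499832, -0.97874276]]), 't': array([-0.0605026 ,  0.57048836,  1.18179979])}
```

View pics/side0.png

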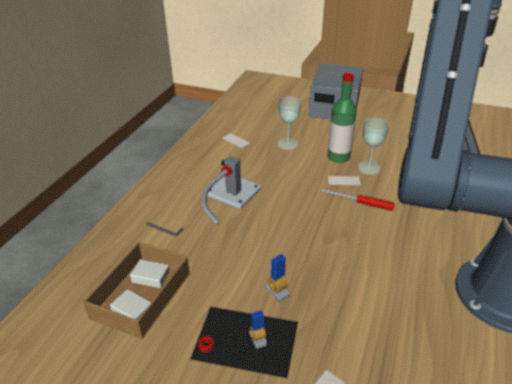

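View pics/top0.png

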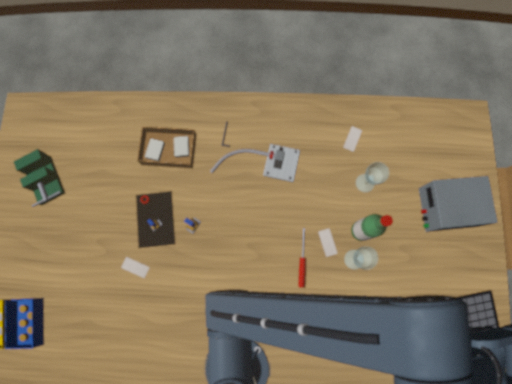

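Two candidates with blue fins show. One stands on the black mat (side ≈(258,328), top ≈(155,225)). The other, larger-looking one stands on bare wood (side ≈(278,277), top ≈(191,225)). The description says the job's slider stands on the mat and is the smaller. I'll confirm in enlarged crops.

```bash
cat > h.py <<'E'
import numpy as np, cv2
from station import manip
class Cam:
    def __init__(s,n):
        c=manip.get_calibration(n); s.f=192/np.tan(np.radians(c["fovy"])/2)
        s.cx,s.cy,s.k=c["cx"],c["cy"],c["k1"]; s.R=np.array(c["R"]); s.t=np.array(c["t"]); s.C=-s.R.T@s.t
        s.K=np.array([[s.f,0,s.cx],[0,s.f,s.cy],[0,0,1]]); s.D=np.array([s.k,0,0,0,0.])
    def proj(s,X):
        return cv2.projectPoints(np.atleast_2d(np.float64(X)),cv2.Rodrigues(s.R)[0],s.t,s.K,s.D)[0][:,0]
    def ray(s,p):
        u=cv2.undistortPoints(np.float64(p).reshape(-1,1,2),s.K,s.D)[:,0]
        return np.c_[u,np.ones(len(u))]@s.R
    def plane(s,p,z):
        d=s.ray(p); return s.C+d*((z-s.C[2])/d[:,2])[:,None]
def tri(a,pa,b,pb):
    d1=a.ray(pa)[0];d2=b.ray(pb)[0]
    A=np.c_[d1,-d2];x=np.linalg.lstsq(A,b.C-a.C,rcond=None)[0]
    P=a.C+d1*x[0];Q=b.C+d2*x[1];return (P+Q)/2,np.linalg.norm(P-Q)
def crop(im,x0,y0,w,h,k,fn):
    cv2.imwrite(fn,cv2.resize(im[y0:y0+h,x0:x0+w],None,fx=k,fy=k,interpolation=cv2.INTER_CUBIC))
E
python3 - <<'E'
from h import *
s=cv2.imread("pics/side0.png");t=cv2.imread("pics/top0.png")
crop(s,190,245,120,100,5,"pics/s1.png")
crop(t,130,185,80,65,8,"pics/t1.png")
crop(t,200,115,110,75,7,"pics/t2.png")
crop(s,185,145,90,90,6,"pics/s2.png")
for n,im in(("side",s),("top",t)):
    c=Cam(n);hsv=cv2.cvtColor(im,cv2.COLOR_BGR2HSV)
    m=cv2.inRange(hsv,(105,120,40),(130,255,255))
    N,l,st,ce=cv2.connectedComponentsWithStats(m)
    for i in range(1,N):
        if st[i,4]>8: print(n,st[i],ce[i],c.plane(ce[i],.06))
E
```

```text
side [272 255  13  25 260] [277.74615385 266.75      ] [[0.47409167 0.14798325 0.06      ]]
side [251 311  14  19 212] [257.34433962 320.01886792] [[0.46697506 0.29342586 0.06      ]]
top [148 219   5   6  22] [150.09090909 221.72727273] [[0.47015095 0.30052486 0.06      ]]
top [186 220   7   5  18] [188.83333333 221.72222222] [[0.47311978 0.17027491 0.06      ]]
top [   5  299   37   49 1198] [ 20.94657763 324.16527546] [[0.11733899 0.71690207 0.06      ]]
```

View pics/s1.png

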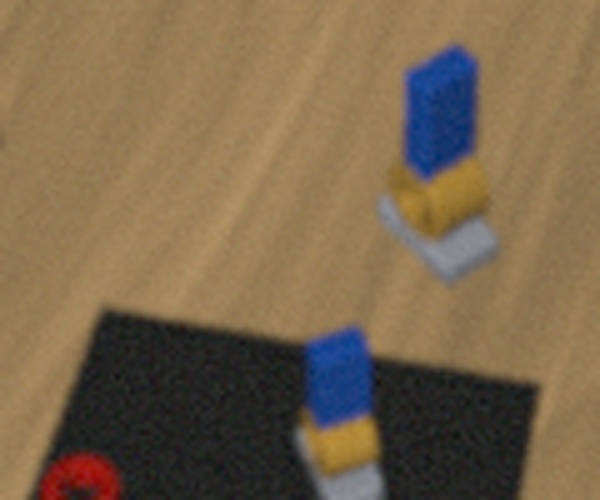

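View pics/t1.png

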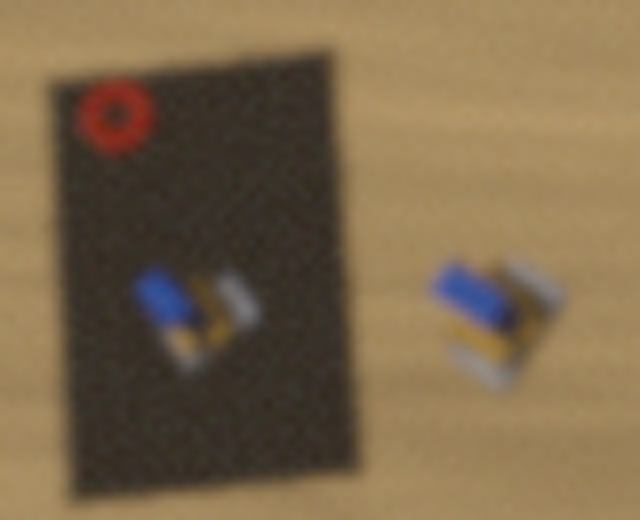

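View pics/t2.png

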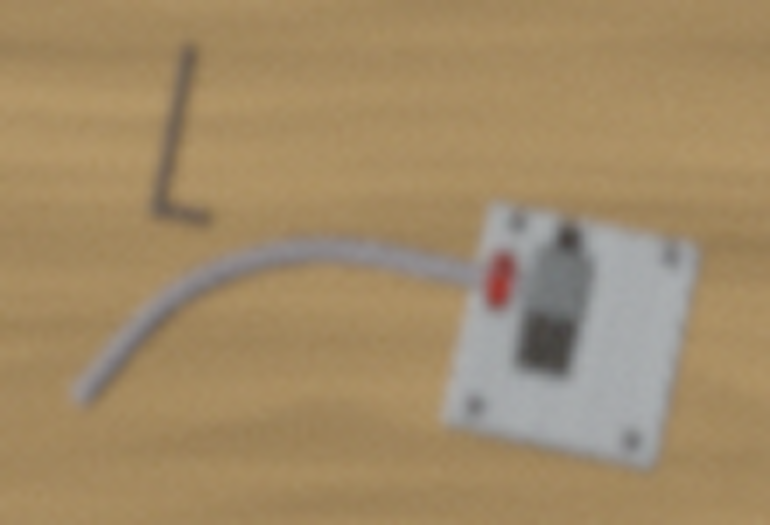

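View pics/s2.png

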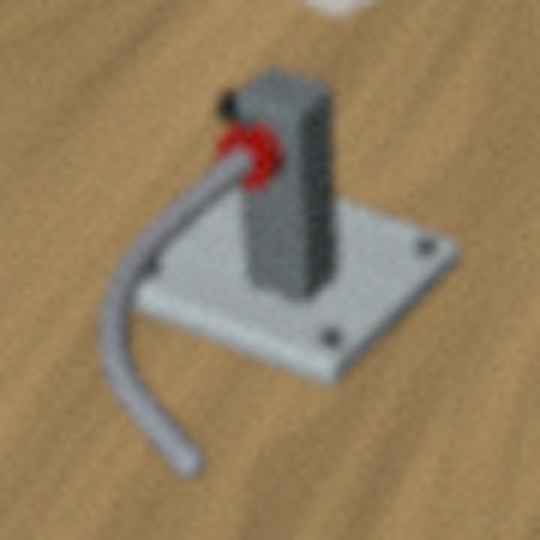

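The slider on the mat at side (258,328) is clearly the smaller: its fin is 19 px tall against 25 px, although it is nearer the camera. The off-mat one is the larger decoy. Next I'll measure the bar, collar and fixture, and the slider's heading.

Run:
```python
from h import *
s=cv2.imread("pics/side0.png");t=cv2.imread("pics/top0.png")
crop(s,240,300,40,55,10,"pics/s3.png")
crop(t,140,212,30,24,24,"pics/t3.png")
hsv=cv2.cvtColor(t,cv2.COLOR_BGR2HSV)
# bar mask
m=cv2.inRange(hsv,(0,0,60),(179,70,255))
M=np.zeros_like(m);M[130:180,205:285]=m[130:180,205:285]
cv2.imwrite("pics/m.png",cv2.resize(M[110:195,195:305],None,fx=6,fy=6,interpolation=0))
T=Cam("top");S=Cam("side")
# red
for n,im,c in(("side",s,S),("top",t,T)):
    h=cv2.cvtColor(im,cv2.COLOR_BGR2HSV)
    r=cv2.inRange(h,(0,150,60),(8,255,255))|cv2.inRange(h,(172,150,60),(179,255,255))
    N,l,st,ce=cv2.connectedComponentsWithStats(r)
    for i in range(1,N):
        if st[i,4]>5: print(n,st[i],ce[i],c.plane(ce[i],.1))
```

```text
side [343  73  10   9  79] [347.5443038   77.15189873] [[ 0.52063473 -0.78032453  0.1       ]]
side [221 166  11  10  51] [226.84313725 169.68627451] [[ 0.69712925 -0.09979853  0.1       ]]
side [357 195  38  16 313] [375.38658147 202.2172524 ] [[ 0.31006652 -0.09417015  0.1       ]]
side [198 335  16  18 215] [205.54883721 343.49767442] [[0.52310822 0.39852682 0.1       ]]
top [140 195  10  10  69] [144.24637681 199.13043478] [[0.53887719 0.31384616 0.1       ]]
top [421 210   5   3  13] [423.30769231 211.        ] [[ 0.51652633 -0.60112545  0.1       ]]
top [381 215  12  12 104] [386.11538462 220.32692308] [[ 0.48396595 -0.4740375   0.1       ]]
top [299 258   6  29 168] [301.5297619  272.13690476] [[ 0.31615533 -0.19809158  0.1       ]]
```

View pics/s3.png

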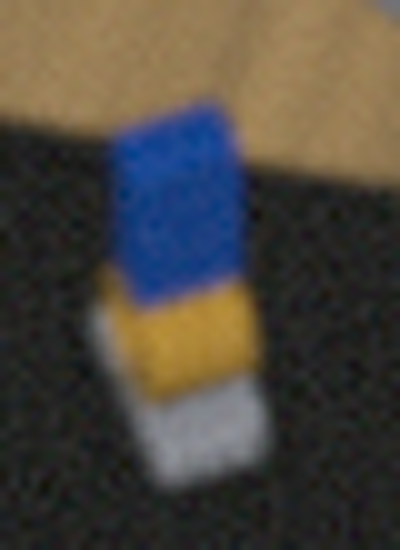

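View pics/t3.png

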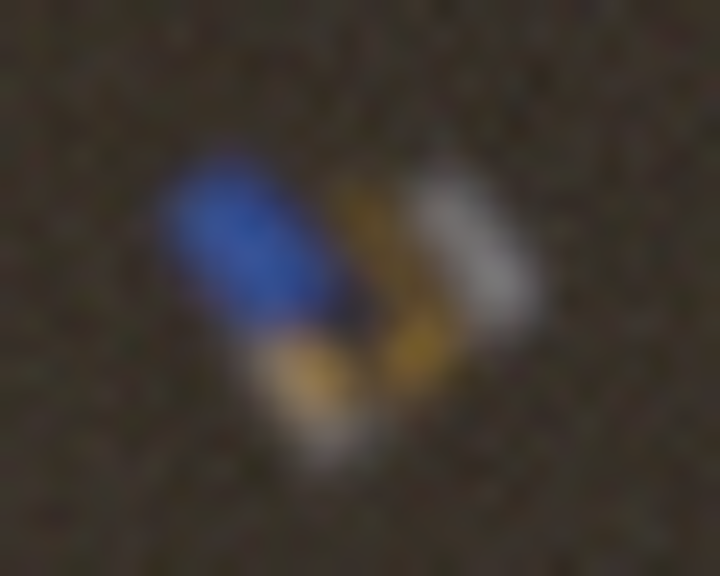

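View pics/m.png

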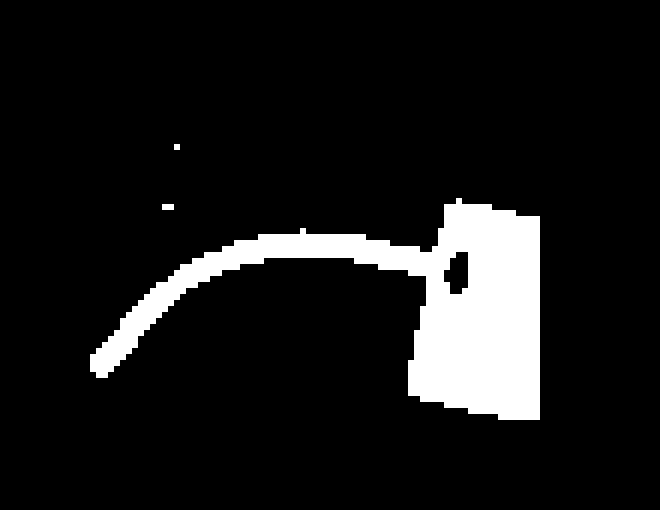

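```bash
cat > bar.py <<'E'
from h import *
def bar(nm,c,im,roi,x):
    hsv=cv2.cvtColor(im,cv2.COLOR_BGR2HSV)
    m=cv2.inRange(hsv,(0,0,60),(179,75,255)); M=np.zeros_like(m);x0,y0,x1,y1=roi;M[y0:y1,x0:x1]=m[y0:y1,x0:x1]
    N,l,st,ce=cv2.connectedComponentsWithStats(M);i=1+np.argmax(st[1:,4]);ys,xs=np.nonzero(l==i)
    return c.plane(np.c_[xs,ys],.1)[:,:2]
E
python3 - <<'E'
from bar import *
s=cv2.imread("pics/side0.png");t=cv2.imread("pics/top0.png")
T=Cam("top");S=Cam("side")
def px(c,k,o): return (np.array(c)+.5)/k-.5+np.array(o)
def ang(c,a,b,z):
    P=c.plane([a,b],z);d=P[1]-P[0];return P.round(4).tolist(),np.linalg.norm(d).round(4),np.degrees(np.arctan2(d[1],d[0])).round(1)
o=(240,300)
print("side foot bottom",ang(S,px((165,490),10,o),px((270,460),10,o),.003))
print("side fin bottom",ang(S,px((140,303),10,o),px((245,275),10,o),.041))
print("side fin top back",ang(S,px((110,135),10,o),px((215,100),10,o),.083))
print("side fin top front",ang(S,px((135,165),10,o),px((243,130),10,o),.083))
o=(140,212)
print("top fin",ang(T,px((235,155),24,o),px((345,295),24,o),.083))
print("top fin left",ang(T,px((165,200),24,o),px((245,330),24,o),.083))
print("top foot",ang(T,px((450,165),24,o),px((545,300),24,o),.013))
print("foot mid long", T.plane([px((500,240),24,o)],.013), T.plane([px((330,450),24,o)],.013))
for n,c,im,roi in(("top",T,t,(205,130,266,180)),("side",S,s,(198,165,228,224))):
    P=bar(n,c,im,roi,0)
    print(n,len(P))
    # centre of arc guess via circle fit
    A=np.c_[2*P,np.ones(len(P))];sol=np.linalg.lstsq(A,(P**2).sum(1),rcond=None)[0];C=sol[:2]
    th=np.arctan2(P[:,1]-C[1],P[:,0]-C[0]); th=np.unwrap(np.sort(th)) if 0 else th
    print("C",C,np.sqrt(sol[2]+C@C))
    b=np.floor(np.degrees(th)/8)
    for k in np.unique(b):
        q=P[b==k]; 
        print(k*8,len(q),q.mean(0).round(4), np.linalg.norm(q.mean(0)-C).round(4))
E
```

```text
side foot bottom ([[0.4616, 0.3164, 0.003], [0.4446, 0.3032, 0.003]], np.float64(0.0215), np.float64(-142.1))
side fin bottom ([[0.4711, 0.3037, 0.041], [0.4542, 0.2908, 0.041]], np.float64(0.0212), np.float64(-142.6))
side fin top back ([[0.4782, 0.2994, 0.083], [0.4624, 0.285, 0.083]], np.float64(0.0213), np.float64(-137.8))
side fin top front ([[0.4714, 0.3043, 0.083], [0.4551, 0.2899, 0.083]], np.float64(0.0218), np.float64(-138.5))
top fin ([[0.4795, 0.2973, 0.083], [0.4607, 0.2806, 0.083]], np.float64(0.0251), np.float64(-138.6))
top fin left ([[0.4731, 0.3065, 0.083], [0.4556, 0.2941, 0.083]], np.float64(0.0215), np.float64(-144.7))
top foot ([[0.4884, 0.2864, 0.013], [0.4691, 0.2712, 0.013]], np.float64(0.0246), np.float64(-141.7))
foot mid long [[0.47763323 0.27833042 0.013     ]] [[0.44671392 0.30100194 0.013     ]]
top 273
C [ 0.59489135 -0.01548692] 0.11811053855315978
-32.0 21 [ 0.7024 -0.0722] 0.1216
-24.0 23 [ 0.7058 -0.0563] 0.1182
-16.0 22 [ 0.7096 -0.0404] 0.1174
-8.0 20 [ 0.7114 -0.0241] 0.1169
0.0 21 [ 0.7109 -0.0083] 0.1162
8.0 22 [0.7093 0.009 ] 0.117
16.0 20 [0
[... 1056 characters left out ...]
009 0.0091] 0.0331
8.0 15 [0.696  0.0128] 0.0287
16.0 16 [0.7034 0.0198] 0.0377
24.0 16 [0.6944 0.021 ] 0.0301
32.0 15 [0.6942 0.0256] 0.0323
40.0 17 [0.6928 0.0308] 0.0346
48.0 14 [0.6911 0.0364] 0.0376
56.0 16 [0.6889 0.0427] 0.0415
64.0 18 [0.6854 0.0508] 0.0474
72.0 19 [0.6795 0.0546] 0.0492
80.0 23 [0.6735 0.0631] 0.0566
88.0 25 [0.6654 0.0718] 0.0651
96.0 37 [0.6547 0.0795] 0.0739
104.0 33 [0.6438 0.0847] 0.0816
112.0 5 [0.6599 0.0226] 0.0177
120.0 7 [0.6564 0.0237] 0.0204
128.0 10 [0.6501 0.0264] 0.0265
136.0 14 [0.651  0.0208] 0.022
144.0 3 [0.6486 0.0185] 0.0226
152.0 6 [0.6524 0.0137] 0.017
160.0 2 [0.6547 0.0104] 0.0137
168.0 3 [0.6563 0.0088] 0.0118
176.0 2 [0.6521 0.0074] 0.0158
```

Run:
```python
from bar import *
s=cv2.imread("pics/side0.png");t=cv2.imread("pics/top0.png")
T=Cam("top");S=Cam("side")
def px(c,k,o): return (np.array(c)+.5)/k-.5+np.array(o)
print("tip",tri(T,[px((80,398),7,(200,115))],S,[px((192,467),6,(185,145))]))
for n,im,x0,y0,x1,y1 in(("top",t,262,140,280,165),("side",s,215,160,240,182)):
    h=cv2.cvtColor(im,cv2.COLOR_BGR2HSV)
    r=(cv2.inRange(h,(0,110,50),(9,255,255))|cv2.inRange(h,(170,110,50),(179,255,255)))[y0:y1,x0:x1]
    ys,xs=np.nonzero(r);print(n,len(xs),xs.mean()+x0,ys.mean()+y0,xs.min()+x0,xs.max()+x0,ys.min()+y0,ys.max()+y0)
crop(s,193,160,50,70,8,"pics/s4.png")
hs=cv2.cvtColor(s,cv2.COLOR_BGR2HSV)
for r in (180,190,200,210,218): print(r,hs[r,196:226,1].tolist())
crop(t,258,138,40,50,12,"pics/t4.png")
# plate corners check (t2 crop) z=.014
P=T.plane([px(c,7,(200,115)) for c in((490,205),(698,242),(655,467),(443,422))],.014);print(P.round(4))
print([np.linalg.norm(P[i]-P[i-1]).round(4) for i in range(4)])
```

```text
tip (array([0.63692488, 0.09909749, 0.09808665]), np.float64(0.00048117006243143345))
top 13 271.0 155.0 270 272 153 157
side 70 226.7 169.6142857142857 221 231 165 176
180 [111, 110, 106, 117, 113, 114, 113, 113, 106, 112, 110, 114, 112, 116, 96, 71, 26, 9, 15, 18, 19, 12, 13, 14, 13, 12, 17, 15, 13, 21]
190 [109, 108, 110, 112, 118, 114, 112, 76, 23, 11, 14, 23, 24, 11, 7, 12, 15, 14, 15, 11, 14, 15, 17, 17, 17, 11, 18, 11, 15, 15]
200 [113, 110, 111, 111, 97, 44, 8, 19, 22, 10, 71, 105, 116, 116, 112, 117, 107, 105, 90, 73, 52, 28, 15, 2, 12, 16, 16, 16, 18, 19]
210 [107, 116, 110, 111, 112, 115, 104, 76, 16, 10, 15, 16, 15, 23, 84, 106, 112, 114, 114, 108, 107, 118, 107, 116, 109, 113, 111, 110, 110, 116]
218 [108, 110, 114, 114, 112, 110, 113, 112, 111, 111, 118, 112, 106, 77, 14, 11, 21, 18, 21, 6, 32, 78, 105, 110, 117, 111, 108, 112, 114, 110]
[[ 0.7661 -0.0959  0.014 ]
 [ 0.7483 -0.2027  0.014 ]
 [ 0.6292 -0.1803  0.014 ]
 [ 0.6504 -0.0735  0.014 ]]
[np.float64(0.1178), np.float64(0.1083), np.float64(0.1213), np.float64(0.1089)]
```

View pics/s4.png

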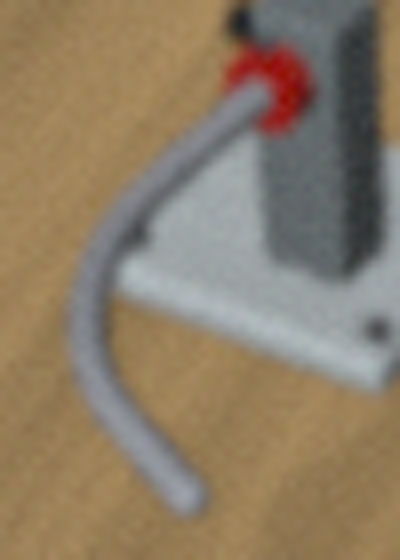

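View pics/t4.png

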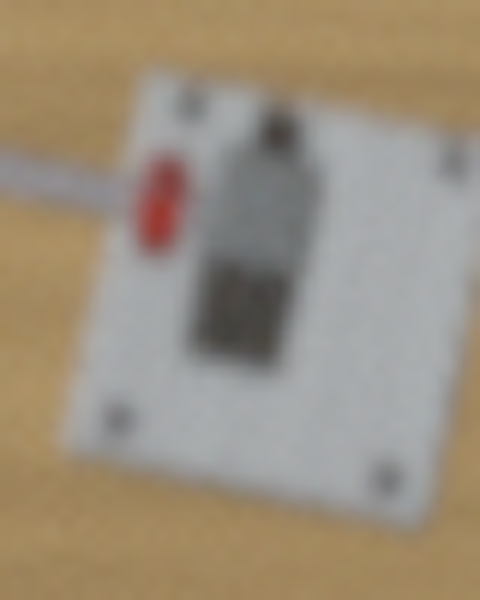

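```bash
cat > bar2.py <<'E'
from h import *
def sidebar(s,c,rows=range(176,222)):
    sat=cv2.cvtColor(s,cv2.COLOR_BGR2HSV)[:,:,1].astype(float);E=[]
    for r in rows:
        row=sat[r,190:235]; lo=row<62
        i=np.argmax(lo); j=i
        while j<44 and lo[j]: j+=1
        a=i-1+(row[i-1]-62)/(row[i-1]-row[i]); b=j-1+(62-row[j-1])/(row[j]-row[j-1])
        E.append((r,190+a,190+b))
    return np.array(E)
E
python3 - <<'E'
from bar2 import *
from scipy.interpolate import UnivariateSpline
s=cv2.imread("pics/side0.png");t=cv2.imread("pics/top0.png")
T=Cam("top");S=Cam("side")
from bar import bar
Q=bar("top",T,t,(205,130,266,180),0)
C=np.array([.5949,-.0155]); th=np.degrees(np.arctan2(Q[:,1]-C[1],Q[:,0]-C[0]));rr=np.hypot(*(Q-C).T)
f=np.polynomial.Polynomial.fit(th,rr,6)
E=sidebar(s,S,range(200,222))
for r,a,b in E[::3]:
    if b-a>20: print(r,a,b);continue
    w=S.plane([[(a+b)/2,r]],.1)[0,:2]; d=w-C; an=np.degrees(np.arctan2(d[1],d[0]))
    print(r,round(a,1),round(b,1),w.round(4),"th",an.round(1),"side-top radial mm",((np.hypot(*d)-f(an))*1000).round(1))
E
```

```text
200.0 200.7 205.9 [0.6998 0.037 ] th 26.6 side-top radial mm -0.1
203.0 200.9 206.3 [0.6941 0.0471] th 32.3 side-top radial mm -0.1
206.0 201.4 207.1 [0.6877 0.0569] th 38.0 side-top radial mm 0.3
209.0 202.7 209.0 [0.6795 0.0658] th 43.9 side-top radial mm -0.0
212.0 204.3 211.3 [0.6705 0.0742] th 49.9 side-top radial mm -0.1
215.0 206.8 214.2 [0.6601 0.082 ] th 56.2 side-top radial mm -0.7
218.0 209.2 216.7 [0.6503 0.0898] th 62.2 side-top radial mm -0.1
221.0 211.8 218.7 [0.641  0.0976] th 67.8 side-top radial mm 1.2
```

Run:
```python
from bar2 import *
from bar import bar
t=cv2.imread("pics/top0.png");s=cv2.imread("pics/side0.png");T=Cam("top");S=Cam("side")
def px(c,k,o): return (np.array(c)+.5)/k-.5+np.array(o)
Q=bar("top",T,t,(205,130,266,180),0)
C=np.array([.5949,-.0155]); th=np.degrees(np.arctan2(Q[:,1]-C[1],Q[:,0]-C[0]));rr=np.hypot(*(Q-C).T)
f=np.polynomial.Polynomial.fit(th,rr,5)
print("th range",th.min(),th.max())
a=np.radians(np.linspace(-36,72,400));P=C+f(np.degrees(a))[:,None]*np.c_[np.cos(a),np.sin(a)]
tip=np.array([.637,.099])
i0=np.argmin(np.hypot(*(P-tip).T)); L=np.r_[0,np.cumsum(np.hypot(*np.diff(P[:i0+1][::-1],axis=0).T))];R=P[:i0+1][::-1]
np.save("bar.npy",np.c_[L,R])
for x in np.arange(0,L[-1],.01):
    j=np.searchsorted(L,x);k=max(j-8,0);m=min(j+8,len(L)-1);d=R[k]-R[m]
    print(round(x*1000),R[j].round(4),"heading out",np.degrees(np.arctan2(d[1],d[0])).round(1))
# line fits
for lo,hi in((.0,.04),):
    dist=np.hypot(*(Q-tip).T);q=Q[(dist<.042)&(dist>.004)];v=cv2.fitLine(np.float32(q),cv2.DIST_L2,0,1e-4,1e-5).ravel();print("tip line",v,np.degrees(np.arctan2(v[1],v[0])))
q=Q[Q[:,1]<-.030];v=cv2.fitLine(np.float32(q),cv2.DIST_L2,0,1e-4,1e-5).ravel();print("root line",v,np.degrees(np.arctan2(v[1],v[0])))
print("collar top",T.plane([[271,155]],.108),"side face",S.plane([px((265,88),8,(193,160))],.1))
# plate corners axes
print("post top corner?",T.plane([px((230,155),12,(258,138)),px((315,175),12,(258,138))],.119))
```

```text
th range -31.856135595988654 71.527235172507
0 [0.637 0.099] heading out 145.2
10 [0.6456 0.0931] heading out 145.4
20 [0.6535 0.0875] heading out 144.6
30 [0.6617 0.0816] heading out 142.6
40 [0.6695 0.0753] heading out 139.6
50 [0.6768 0.0686] heading out 135.6
60 [0.6837 0.0613] heading out 131.1
70 [0.6899 0.0535] heading out 126.1
80 [0.6955 0.0452] heading out 120.9
90 [0.7002 0.0364] heading out 115.7
100 [0.7041 0.0273] heading out 110.4
110 [0.7072 0.0178] heading out 105.4
120 [0.7094 0.0081] heading out 100.5
130 [ 0.7108 -0.0017] heading out 96.0
140 [ 0.7115 -0.0122] heading out 91.6
150 [ 0.7114 -0.0221] heading out 87.7
160 [ 0.7107 -0.032 ] heading out 84.2
170 [ 0.7094 -0.0419] heading out 80.9
180 [ 0.7075 -0.0518] heading out 77.8
190 [ 0.7051 -0.0617] heading out 74.7
200 [ 0.7023 -0.071 ] heading out 71.7
210 [ 0.6989 -0.0803] heading out 68.6
tip line [ 0.7980474  -0.6025947   0.6542204   0.08682589] -37.055954
root line [ 0.2254168   0.9742624   0.7062673  -0.05502232] 76.97261
collar top [[ 0.69385017 -0.0980078   0.108     ]] side face [[ 0.69837447 -0.09508625  0.1       ]]
post top corner? [[ 0.70627821 -0.11618715  0.119     ]
 [ 0.70101706 -0.13945883  0.119     ]]
```

Run:
```python
from h import *
T=Cam("top");S=Cam("side")
print("bottle base",S.plane([[340,157],[371,170],[288,146]],0.0).round(3), "cap top view",T.plane([[386,220]],.27).round(3))
```

```text
bottle base [[ 0.456 -0.414  0.   ]
 [ 0.354 -0.375  0.   ]
 [ 0.627 -0.421  0.   ]] cap top view [[ 0.461 -0.413  0.27 ]]
```

Request:
arm_command(
  rows=[
    [[0,0,53],0,-1],
    [[0,0,53],0,-1],
    [[0,0,53],0,-1],
  ],
  squeeze=35,
)

```text
t: 0.48
tcp_pos: [0.1502, -0.6062, 0.4023]
tool_rot: [0.993, 0.121, 0.0, -0.001]
force: [0.1, -0.8, -0.3]
finger_gap: 1.004
```

Request:
arm_command(
  rows=[
    [[36,37,0],0,-1],
    [[36,37,0],0,-1],
    [[36,37,0],0,-1],
    [[36,37,0],0,-1],
    [[36,37,0],0,-1],
    [[36,37,0],0,-1],
    [[36,37,0],0,-1],
  ],
)

```text
t: 1.35
tcp_pos: [0.4031, -0.3461, 0.4009]
tool_rot: [0.993, 0.121, -0.0, -0.0]
force: [0.2, -0.6, 0.1]
finger_gap: 1.005
```

Request:
arm_command(
  rows=[
    [[6,58,0],0.04,-1],
    [[6,58,0],0.04,-1],
    [[6,58,0],0.04,-1],
    [[6,58,0],0.04,-1],
    [[6,58,0],0.04,-1],
    [[6,58,0],0.04,-1],
    [[6,58,0],0.04,-1],
    [[6,58,0],0.04,-1],
    [[6,58,0],0.04,-1],
    [[6,58,0],0.04,-1],
    [[6,58,0],0.04,-1],
    [[0,0,0],0,-1],
  ],
)

```text
t: 2.85
tcp_pos: [0.4677, 0.2938, 0.4003]
tool_rot: [0.941, 0.338, -0.001, -0.0]
force: [0.2, 0.4, 0.3]
finger_gap: 1.001
```

Request:
arm_command(
  rows=[
    [[-1,1,-50],0,-1],
    [[0,0,-50],0,-1],
    [[0,0,-50],0,-1],
    [[0,0,-50],0,-1],
    [[0,0,-50],0,-1],
    [[0,0,-40],0,-1],
    [[0,0,0],0,-1],
  ],
)

```text
t: 3.72
tcp_pos: [0.4649, 0.2893, 0.1086]
tool_rot: [0.942, 0.334, -0.004, 0.0]
force: [0.1, -1.0, 0.7]
finger_gap: 1.001
```

Run:
```python
from h import *
s=manip.snapshot("side");t=manip.snapshot("top");cv2.imwrite("pics/side1.png",s);cv2.imwrite("pics/top1.png",t)
crop(s,210,250,100,110,5,"pics/s5.png");crop(t,110,180,110,85,5,"pics/t5.png")
```

```text
(no output)
```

View pics/s5.png

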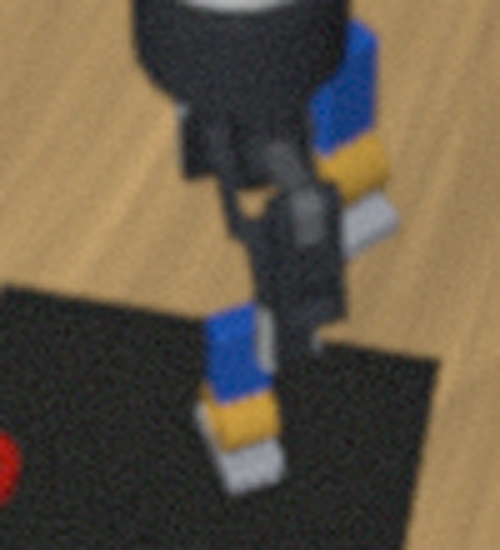

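Run:
```python
from h import *
x=manip.sense();print(x["t"],x["tcp_pos"],x["tool_rot"],x["qd"].round(3))
S=Cam("side");p=x["tcp_pos"];h=2*np.arctan2(x["tool_rot"][1],x["tool_rot"][0]);y=np.array([np.sin(h),-np.cos(h),0])
o=np.array([210,250])
for n,X in(("tcp",p),("yp",p+.042*y),("ym",p-.042*y),("fin",[.4667,.2945,.083])): print(n,(S.proj(X)[0]-o)*5)
```

```text
3.825 [0.46783607 0.29085889 0.11200953] [9.42423218e-01 3.34422546e-01 1.81606746e-04 7.74164589e-05] [ 0.005 -0.032 -0.022  0.002 -0.005  0.002]
tcp [235.99080022 254.98666665]
yp [200.83583691 173.53071454]
ym [273.76387107 342.57323738]
fin [235.99982391 313.71891169]
```

View pics/t5.png

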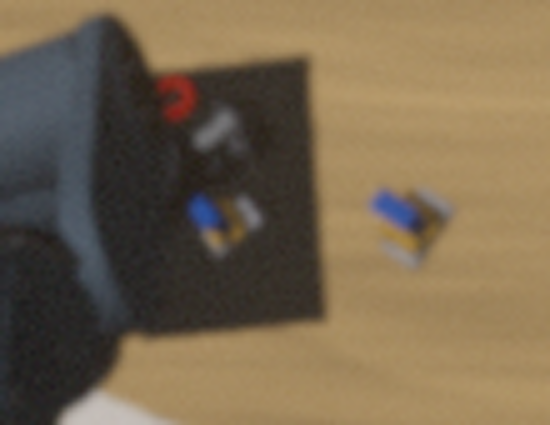

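Request:
arm_command(
  rows=[
    [[0,0,0],0,-1],
    [[0,0,0],0,-1],
  ],
)

```text
t: 4.08
tcp_pos: [0.4683, 0.2917, 0.1131]
tool_rot: [0.942, 0.335, 0.002, 0.0]
force: [0.2, 0.2, -0.5]
finger_gap: 1.002
```

Request:
arm_command(
  rows=[
    [[-1.5,3,-10],0,-1],
    [[0,0,-12],0,-1],
    [[0,0,-12],0,-1],
    [[0,0,-12],0,-1],
    [[0,0,-7],0,-1],
    [[0,0,0],0,-1],
    [[0,0,0],0,-1],
    [[0,0,0],0,-1],
  ],
)

```text
t: 5.08
tcp_pos: [0.4661, 0.2945, 0.0588]
tool_rot: [0.942, 0.335, 0.0, -0.0]
force: [0.4, -0.1, 0.2]
finger_gap: 0.998
```

Run:
```python
from h import *
s=manip.snapshot("side");t=manip.snapshot("top")
crop(s,210,250,100,110,5,"pics/s6.png");crop(t,110,180,110,85,5,"pics/t6.png")
x=manip.sense();print(x["tcp_pos"],x["tool_rot"],x["force"])
```

```text
[0.46607667 0.29447631 0.05873948] [ 9.42284623e-01  3.34812576e-01  4.78091009e-04 -8.44343931e-06] [-0.48564286  0.48917825  0.24202658]
```

View pics/s6.png

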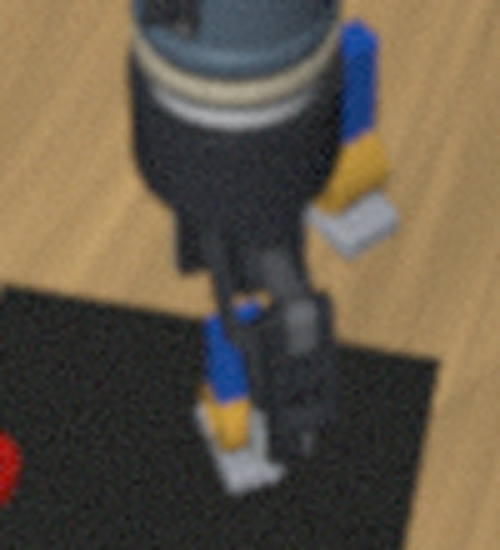

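The fingers straddle the fin (side crop ≈(225,350)), with the near finger in front. Closing.

Request:
arm_command(
  rows=[
    [[0,0,1],0,0],
    [[0,0,0],0,0.5],
    [[0,0,0],0,1],
    [[0,0,0],0,1],
    [[0,0,0],0,1],
    [[0,0,0],0,1],
    [[0,0,0],0,1],
  ],
  squeeze=35,
)

```text
t: 6.05
tcp_pos: [0.4658, 0.2944, 0.0593]
tool_rot: [0.942, 0.335, 0.0, -0.0]
force: [-0.3, -0.0, -0.3]
finger_gap: 0.131
```

Run:
```python
from h import *
s=manip.snapshot("side")
crop(s,210,250,100,110,5,"pics/s7.png")
x=manip.sense();print(x["tcp_pos"],x["tool_rot"],x["force"],x["ft_torque"],x["finger_gap"])
```

```text
[0.46578813 0.29439231 0.05929932] [ 9.42283919e-01  3.34814898e-01  1.43486279e-05 -8.16215786e-06] [ 0.0294746   0.34326133 -0.32711488] [-0.018664   -0.04388375  0.04565916] 0.13353298295812768
```

View pics/s7.png

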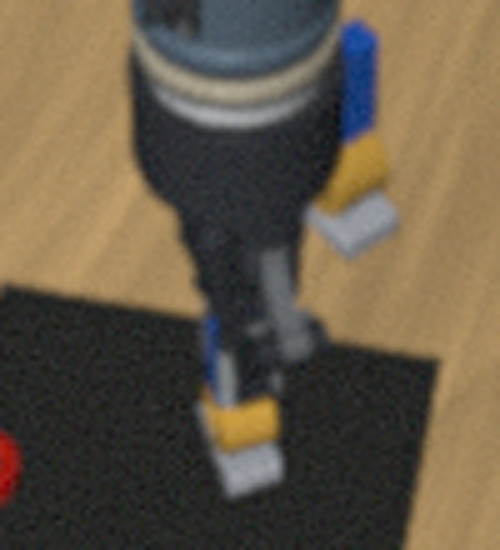

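Request:
arm_command(
  rows=[
    [[0,0,5],0,1],
    [[0,0,20],0,1],
    [[0,0,35],0,1],
    [[0,0,40],0,1],
    [[0,0,0],0,1],
  ],
)

```text
t: 6.72
tcp_pos: [0.4677, 0.2952, 0.1623]
tool_rot: [0.942, 0.335, 0.004, -0.0]
force: [-0.3, 0.1, -3.0]
finger_gap: 0.136
```

Request:
arm_command(
  rows=[
    [[11.6,-14.2,0],0.151,1],
    [[11.6,-14.2,0],0.151,1],
    [[11.6,-14.2,0],0.151,1],
    [[11.6,-14.2,0],0.151,1],
    [[11.6,-14.2,0],0.151,1],
    [[11.6,-14.2,0],0.151,1],
    [[11.6,-14.2,0],0.151,1],
    [[11.6,-14.2,0],0.151,1],
    [[11.6,-14.2,0],0.151,1],
    [[11.6,-14.2,0],0.151,1],
    [[11.6,-14.2,0],0.151,1],
    [[11.6,-14.2,0],0.151,1],
  ],
)

```text
t: 8.22
tcp_pos: [0.604, 0.1234, 0.1574]
tool_rot: [0.315, 0.949, -0.001, -0.002]
force: [-0.2, 0.2, -1.0]
finger_gap: 0.135
```

Request:
arm_command(
  rows=[
    [[0,0,-10],0,1],
    [[0,0,-15],0,1],
    [[0,0,0],0,1],
    [[0,0,0],0,1],
    [[0,0,0],0,1],
  ],
)

```text
t: 8.85
tcp_pos: [0.6052, 0.1243, 0.1347]
tool_rot: [0.318, 0.948, 0.0, 0.0]
force: [0.5, -0.3, -2.7]
finger_gap: 0.133
```

Run:
```python
from h import *
s=manip.snapshot("side");t=manip.snapshot("top");cv2.imwrite("pics/side2.png",s);cv2.imwrite("pics/top2.png",t)
crop(s,180,130,100,110,5,"pics/s8.png");crop(t,150,110,130,100,5,"pics/t8.png")
x=manip.sense();print(x["tcp_pos"],x["tool_rot"],x["force"],x["finger_gap"])
print(np.degrees(2*np.arctan2(x["tool_rot"][1],x["tool_rot"][0])))
```

```text
[0.60525382 0.12417831 0.13483946] [3.17724711e-01 9.48182853e-01 1.83517778e-04 5.01130341e-04] [ 0.63284249 -0.68511111 -1.20786413] 0.13582261229081719
142.94923308496126
```

View pics/s8.png

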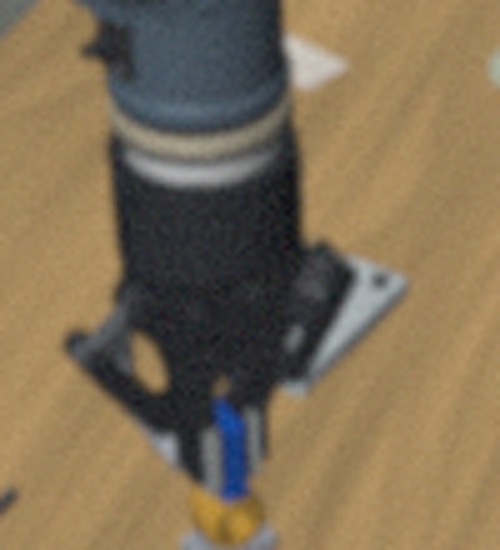

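View pics/t8.png

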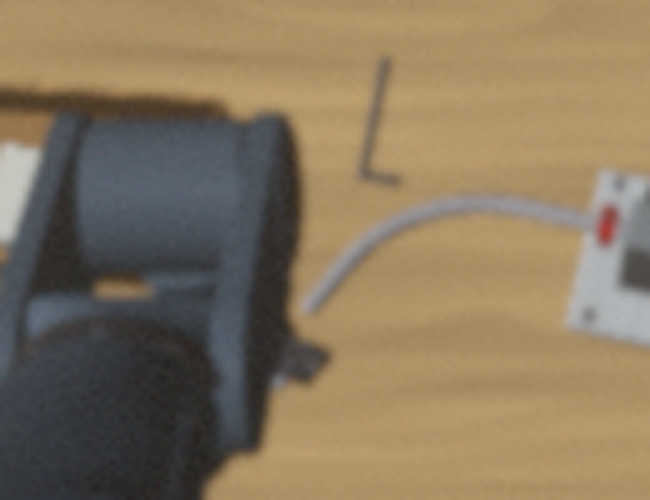

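Run:
```python
from h import *
s=cv2.imread("pics/side2.png");S=Cam("side");p=manip.sense()["tcp_pos"]
u=np.array([-.798,.603,0]);n=np.array([.603,.798,0])
o=np.array([205,205])
im=cv2.resize(s[205:265,205:255],None,fx=10,fy=10,interpolation=2)
def d(X,c):
    q=((S.proj(X)[0]-o+.5)*10).astype(int);cv2.circle(im,tuple(map(int,q)),3,c,-1);print(q)
b=p+[0,0,-.0323]
d(b+.011*u,(0,0,255)) # outer face centre
for sx in(-1,1):
    d(b+.011*u+sx*.019*n+[0,0,-.024],(0,255,0)); d(b+.011*u+sx*.006*n+[0,0,.056],(255,255,0)); d(b+.011*u+sx*.0145*n,(255,0,255))
cv2.imwrite("pics/s9.png",im)
```

```text
[230 294]
[308 342]
[243  88]
[287 270]
[160 407]
[193 108]
[172 319]
```

View pics/s9.png

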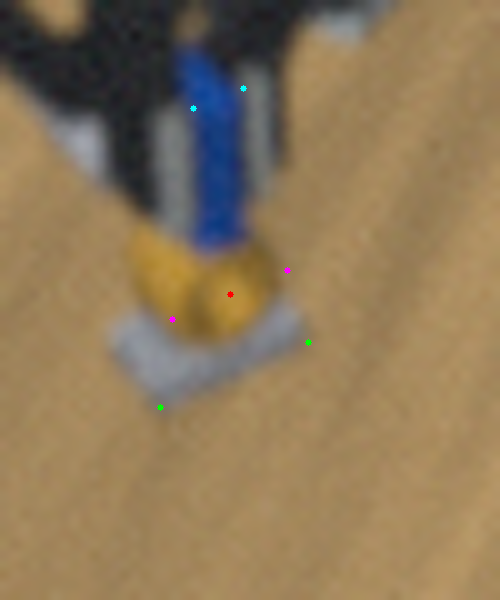

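Request:
arm_command(
  rows=[
    [[0,0,-2.3],0,1],
    [[4,-3,0],0,1],
    [[4,-3,0],0,1],
    [[4,-3,0],0,1],
    [[4,-3,0],0,1],
    [[4,-3,0],0,1],
    [[0,0,0],0,1],
    [[0,0,0],0,1],
  ],
)

```text
t: 9.95
tcp_pos: [0.6248, 0.109, 0.1319]
tool_rot: [0.318, 0.948, -0.0, -0.0]
force: [0.4, -0.1, -1.6]
finger_gap: 0.139
```

Request:
arm_command(
  rows=[
    [[1.6,-1.2,0],0,1],
    [[1.6,-1.2,0],0,1],
    [[0,0,0],0,1],
  ],
)

```text
t: 10.32
tcp_pos: [0.6284, 0.1065, 0.132]
tool_rot: [0.318, 0.948, 0.0, 0.0]
force: [-1.0, -0.1, -2.0]
finger_gap: 0.137
```

Run:
```python
from h import *
x=manip.sense();p=x["tcp_pos"];print(p,x["force"],x["ft_torque"],np.degrees(2*np.arctan2(x["tool_rot"][1],x["tool_rot"][0])))
d=p[:2]-[.6542,.0868];print("lat",(d@[.603,.798])*1000,"past tip",(p[:2]-[.6373,.0996])@[.798,-.603]*1000)
s=manip.snapshot("side");t=manip.snapshot("top");cv2.imwrite("pics/top3.png",t)
crop(s,195,160,70,90,6,"pics/s10.png");crop(t,180,130,90,60,8,"pics/t10.png")
```

```text
[0.62838131 0.10648687 0.13202412] [-0.98255646 -0.14494321 -1.9540569 ] [ 0.02364204 -0.04433659  0.00026535] 142.93666659124247
lat 0.14144987189899583 past tip -11.269901466346731
```

View pics/s10.png

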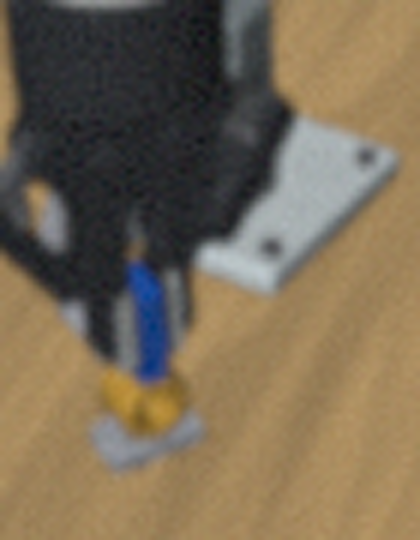

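View pics/t10.png

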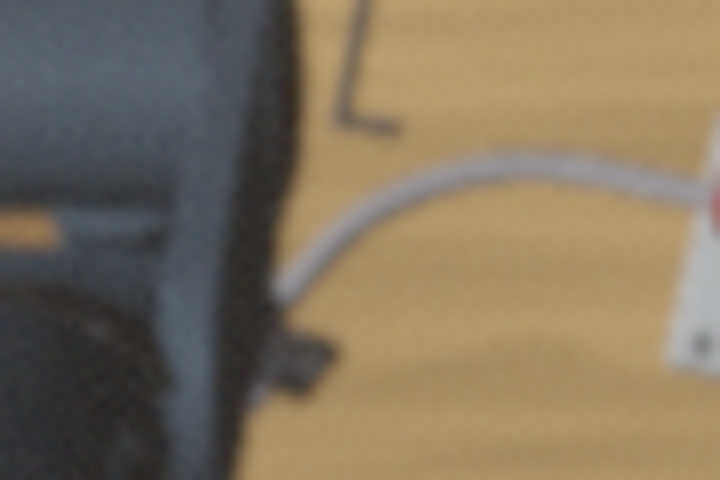

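Request:
arm_command(
  rows=[
    [[0.8,-0.6,0],0,1],
    [[0.8,-0.6,0],0,1],
  ],
)

```text
t: 10.68
tcp_pos: [0.6298, 0.1053, 0.132]
tool_rot: [0.318, 0.948, -0.0, 0.0]
force: [0.4, 0.9, -2.0]
finger_gap: 0.139
```

Request:
arm_command(
  rows=[
    [[0.8,-0.6,0],0,1],
    [[0.8,-0.6,0],0,1],
  ],
)

```text
t: 10.92
tcp_pos: [0.6314, 0.1041, 0.132]
tool_rot: [0.318, 0.948, -0.0, -0.0]
force: [0.7, -0.7, -1.3]
finger_gap: 0.135
```

Request:
arm_command(
  rows=[
    [[0.8,-0.6,0],0,1],
    [[0.8,-0.6,0],0,1],
  ],
)

```text
t: 11.18
tcp_pos: [0.6329, 0.1029, 0.132]
tool_rot: [0.318, 0.948, -0.0, -0.0]
force: [-1.1, -0.5, -2.5]
finger_gap: 0.136
```

Request:
arm_command(
  rows=[
    [[1.2,-0.9,0],0,1],
    [[1.2,-0.9,0],0,1],
    [[1.2,-0.9,0],0,1],
  ],
)

```text
t: 11.55
tcp_pos: [0.6365, 0.1001, 0.1319]
tool_rot: [0.318, 0.948, -0.0, -0.0]
force: [-0.8, -0.1, -1.5]
finger_gap: 0.134
```

Request:
arm_command(
  rows=[
    [[1.2,-0.9,0],0,1],
    [[1.2,-0.9,0],0,1],
    [[1.2,-0.9,0],0,1],
  ],
)

```text
t: 11.92
tcp_pos: [0.6401, 0.0975, 0.1319]
tool_rot: [0.318, 0.948, -0.0, -0.0]
force: [-0.3, -1.0, -2.3]
finger_gap: 0.134
```

Request:
arm_command(
  rows=[
    [[1.2,-0.9,0],0,1],
    [[1.2,-0.9,0],0,1],
    [[1.2,-0.9,0],0,1],
  ],
)

```text
t: 12.3
tcp_pos: [0.6436, 0.0948, 0.1319]
tool_rot: [0.318, 0.948, -0.0, -0.0]
force: [-1.4, -1.2, -1.4]
finger_gap: 0.134
```

```bash
cat > wp.py <<'E'
from h import *
from bar import bar
from scipy.optimize import least_squares
from scipy.spatial import cKDTree
import sys,os
ds=.0005
def curve(p):
    x,y,h,k1,k2,k3=p; L=np.arange(0,.235,ds); a=110*np.radians
    H=h-np.clip(L-.045,0,.1344)/.110
    for k,l in((k1,.045+.110*np.radians(6)),(k2,.045+.110*np.radians(35)),(k3,.045+.110*np.radians(64))): H=H+k*(L>l)
    P=np.array([x,y])-np.r_[[[0,0]],np.cumsum(np.c_[np.cos(H),np.sin(H)][:-1]*ds,axis=0)]
    return L,P,H
def fit():
    Q=bar("top",Cam("top"),cv2.imread("pics/top0.png"),(205,130,266,180),0)
    def res(p):
        L,P,H=curve(p);i=cKDTree(P).query(Q)[1];d=Q-P[i]
        return np.r_[-np.sin(H[i])*d[:,0]+np.cos(H[i])*d[:,1], (p[3:])*.003]
    p0=np.array([.6373,.0996,np.radians(143),0,0,0])
    # fix tip abscissa along the bar: only normal residuals matter
    def r2(q): return res(np.r_[p0[:2]+q[0]*np.array([.603,.798]),q[1:]])
    s=least_squares(r2,[0,p0[2],0,0,0],x_scale=[.001,.01,.05,.05,.05],diff_step=1e-4)
    return np.r_[p0[:2]+s.x[0]*np.array([.603,.798]),s.x[1:]],np.sqrt(np.mean(s.fun**2))
if not os.path.exists("cv.npy"):
    p,r=fit();print("fit",p,np.degrees(p[2:]),r);np.save("cv.npy",p)
L,P,H=curve(np.load("cv.npy"))
# slider pose at L: chord over +-8mm
def pose(l):
    a=np.interp(l-.009,L,P[:,0]),np.interp(l-.009,L,P[:,1]);b=np.interp(l+.009,L,P[:,0]),np.interp(l+.009,L,P[:,1]);c=np.array([np.interp(l,L,P[:,0]),np.interp(l,L,P[:,1])])
    return .5*c+.25*np.array(a)+.25*np.array(b),np.arctan2(a[1]-b[1],a[0]-b[0])
def report(step=.006,n=3,lat=0.):
    x=manip.sense();p=x["tcp_pos"];i=np.argmin(np.hypot(*(P-p[:2]).T));l=L[i];c,h=pose(l)
    hd=2*np.arctan2(x["tool_rot"][1],x["tool_rot"][0]);n_=np.array([-np.sin(h),np.cos(h)]);u=np.array([np.cos(h),np.sin(h)])
    f=x["force"]
    print(f"t {x['t']:.2f} L {l*1e3:.1f} z {p[2]*1e3:.1f} lat {(p[:2]-c)@n_*1e3:.2f} head {np.degrees(hd):.1f} want {np.degrees(h):.1f} F axial(out+) {f[:2]@u:.1f} F lat(left+) {f[:2]@n_:.1f} Fz {f[2]:.1f} ftq {x['ft_torque'].round(2)}")
    prev=p[:2];ph=hd
    for k in range(n):
        c,h=pose(l+step*(k+1));n_=np.array([-np.sin(h),np.cos(h)]);c=c+lat*n_
        d=(c-prev)*1e3;print("row",d.round(1),round(h-ph,3));prev=c;ph=h
if __name__=="__main__":
    a=[float(v) for v in sys.argv[1:]]
    report(a[0]/1e3 if a else .006,int(a[1]) if len(a)>1 else 4,a[2]/1e3 if len(a)>2 else 0)
E
python3 wp.py 4 5
python3 - <<'E'
from wp import *
for l in(.0,.02,.04,.06,.08,.1,.12,.14,.16,.18,.2,.21,.22,.23):c,h=pose(l);print(l,c.round(4),np.degrees(h).round(1))
E
```

```text
Traceback (most recent call last):
  File "wp.py", line 24, in <module>
    p,r=fit();print("fit",p,np.degrees(p[2:]),r);np.save("cv.npy",p)
        ~~~^^
  File "wp.py", line 21, in fit
    s=least_squares(r2,[0,p0[2],0,0,0],x_scale=[.001,.01,.05,.05,.05],diff_step=1e-4)
  File "wp.py", line 20, in r2
    def r2(q): return res(np.r_[p0[:2]+q[0]*np.array([.603,.798]),q[1:]])
                      ~~~^^^^^^^^^^^^^^^^^^^^^^^^^^^^^^^^^^^^^^^^^^^^^^^^
  File "wp.py", line 16, in res
    L,P,H=curve(p);i=cKDTree(P).query(Q)[1];d=Q-P[i]
          ~~~~~^^^
  File "wp.py", line 8, in curve
    x,y,h,k1,k2,k3=p; L=np.arange(0,.235,ds); a=110*np.radians
                                                ~~~^~~~~~~~~~~
TypeError: unsupported operand type(s) for *: 'int' and 'numpy.ufunc'
Traceback (most recent call last):
  File "wp.py", line 24, in <module>
    p,r=fit();print("fit",p,np.degrees(p[2:]),r);np.save("cv.npy",p)
        ~~~^^
  File "wp.py", line 21, in fit
    s=least_squares(r2,[0,p0[2],0,0,0],x_scale=[.001,.01,.05,.05,.05],diff_step=1e-4)
  File "wp.py", line 20, in r2
    def r2(q): return res(np.r_[p0[:2]+q[0]*np.array([.603,.798]),q[1:]])
                      ~~~^^^^^^^^^^^^^^^^^^^^^^^^^^^^^^^^^^^^^^^^^^^^^^^^
  File "wp.py", line 16, in res
    L,P,H=curve(p);i=cKDTree(P).query(Q)[1];d=Q-P[i]
          ~~~~~^^^
  File "wp.py", line 8, in curve
    x,y,h,k1,k2,k3=p; L=np.arange(0,.235,ds); a=110*np.radians
                                                ~~~^~~~~~~~~~~
TypeError: unsupported operand type(s) for *: 'int' and 'numpy.ufunc'
```

```bash
sed -i 's/; a=110\*np.radians$//; s/,diff_step=1e-4//' wp.py
python3 wp.py 4 5
python3 - <<'E'
from wp import *
for l in(.0,.02,.04,.06,.08,.1,.12,.14,.16,.18,.2,.21,.22,.23):c,h=pose(l);print(l,c.round(4),np.degrees(h).round(1))
E
```

```text
fit [ 0.6374048   0.09973869  2.47706864 -0.06437122  0.05686957  0.09570391] [141.92557866  -3.68819901   3.25838619   5.48342987] 0.004267753387113959
t 12.30 L 8.0 z 131.9 lat 0.04 head 142.9 want 141.9 F axial(out+) 0.4 F lat(left+) 1.8 Fz -1.4 ftq [-0.08  0.21 -0.07]
row [ 3.2 -2.5] -0.018
row [ 3.1 -2.5] 0.0
row [ 3.1 -2.5] 0.0
row [ 3.1 -2.5] -0.0
row [ 3.1 -2.5] 0.0
0.0 [0.6392 0.0984] 141.9
0.02 [0.6531 0.0874] 141.9
0.04 [0.6689 0.0751] 141.7
0.06 [0.6836 0.0617] 131.8
0.08 [0.6952 0.0455] 120.1
0.1 [0.7037 0.0274] 109.7
0.12 [0.7091 0.0082] 102.3
0.14 [ 0.7116 -0.0116] 92.1
0.16 [ 0.7106 -0.0315] 82.0
0.18 [ 0.7071 -0.0512] 78.1
0.2 [ 0.7027 -0.0707] 77.0
0.21 [ 0.7004 -0.0804] 77.0
0.22 [ 0.6982 -0.0902] 77.0
0.23 [ 0.6962 -0.0988] 77.0
```

Request:
arm_command(
  rows=[
    [[1.9,-1.7,0],-0.009,1],
    [[2.2,-1.8,0],0,1],
    [[2.2,-1.8,0],0,1],
    [[2.2,-1.8,0],0,1],
  ],
)

```text
t: 12.8
tcp_pos: [0.6528, 0.0876, 0.1321]
tool_rot: [0.322, 0.947, 0.0, 0.0]
force: [-0.7, 0.1, -1.2]
finger_gap: 0.14
```

```bash
python3 wp.py 4 4
```

```text
t 12.80 L 19.5 z 132.1 lat 0.02 head 142.4 want 141.9 F axial(out+) 0.6 F lat(left+) 0.4 Fz -1.2 ftq [-0.01  0.05 -0.03]
row [ 3.1 -2.4] -0.009
row [ 3.1 -2.5] 0.0
row [ 3.1 -2.5] 0.0
row [ 3.1 -2.5] 0.0
```

Forces are near zero and the bore centre is about 20 mm in. I'll continue through the entry point, pausing there.

Request:
arm_command(
  rows=[
    [[2.4,-1.8,0],0,1],
    [[2.4,-1.8,0],0,1],
    [[0,0,0],0,1],
    [[2.4,-1.8,0],0,1],
    [[2.4,-1.9,0],0,1],
  ],
)

```text
t: 13.42
tcp_pos: [0.6621, 0.0804, 0.132]
tool_rot: [0.322, 0.947, 0.0, 0.0]
force: [0.3, 0.0, -0.8]
finger_gap: 0.135
```

```bash
python3 - <<'E'
from h import *
s=manip.snapshot("side");cv2.imwrite("pics/side4.png",s);crop(s,185,145,80,95,6,"pics/s11.png")
E
python3 wp.py 3 6
```

```text
t 13.47 L 32.0 z 132.1 lat -0.02 head 142.4 want 141.9 F axial(out+) 0.2 F lat(left+) -0.0 Fz -1.6 ftq [ 0.03 -0.02  0.01]
row [ 2.4 -1.9] -0.009
row [ 2.4 -1.9] -0.001
row [ 2.3 -1.9] -0.005
row [ 2.3 -1.9] -0.009
row [ 2.3 -1.9] -0.014
row [ 2.3 -2. ] -0.026
```

View pics/s11.png

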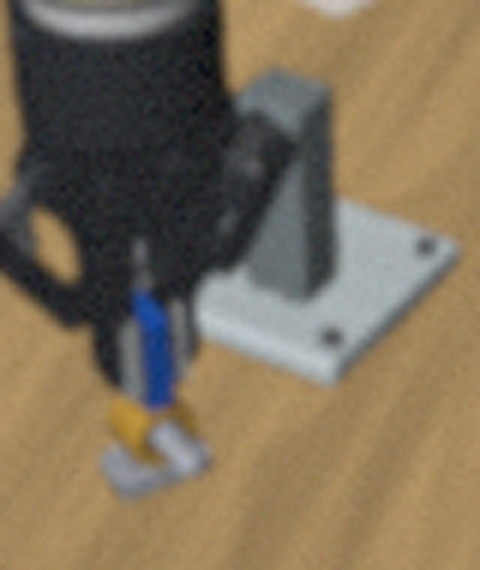

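The bar tip now sticks out of the bore towards the camera (crop ≈(180,450), side ≈(215,220)), so the slider is threaded. Next, round the bend.

Request:
arm_command(
  rows=[
    [[2.4,-1.9,0],-0.009,1],
    [[2.4,-1.9,0],-0.001,1],
    [[2.3,-1.9,0],-0.005,1],
    [[2.3,-1.9,0],-0.009,1],
    [[2.3,-1.9,0],-0.014,1],
    [[2.3,-2.0,0],-0.026,1],
  ],
)

```text
t: 14.22
tcp_pos: [0.6759, 0.0689, 0.1319]
tool_rot: [0.353, 0.936, -0.0, -0.0]
force: [0.1, 0.2, -2.0]
finger_gap: 0.132
```

```bash
python3 wp.py 3 6
```

```text
t 14.22 L 49.5 z 131.9 lat 0.32 head 138.7 want 139.1 F axial(out+) -0.0 F lat(left+) -0.2 Fz -2.0 ftq [0.07 0.04 0.01]
row [ 2.5 -1.9] -0.026
row [ 2.2 -2.1] -0.037
row [ 2.1 -2.2] -0.038
row [ 2.  -2.2] -0.038
row [ 1.9 -2.3] -0.038
row [ 1.8 -2.4] -0.033
```

Request:
arm_command(
  rows=[
    [[2.5,-1.9,0],-0.026,1],
    [[2.2,-2.1,0],-0.037,1],
    [[2.1,-2.2,0],-0.038,1],
    [[2.0,-2.2,0],-0.038,1],
    [[1.9,-2.3,0],-0.038,1],
  ],
)

```text
t: 14.85
tcp_pos: [0.6865, 0.058, 0.1319]
tool_rot: [0.435, 0.901, -0.0, -0.0]
force: [-2.1, -0.5, -1.7]
finger_gap: 0.133
```

```bash
python3 wp.py 3 6
```

```text
t 14.85 L 64.5 z 131.9 lat 0.19 head 128.5 want 128.5 F axial(out+) 0.9 F lat(left+) 2.0 Fz -1.7 ftq [-0.09  0.29  0.01]
row [ 1.9 -2.1] -0.032
row [ 1.8 -2.4] -0.027
row [ 1.7 -2.5] -0.027
row [ 1.6 -2.5] -0.027
row [ 1.6 -2.6] -0.027
row [ 1.5 -2.6] -0.027
```

Request:
arm_command(
  rows=[
    [[1.5,-2.5,0],-0.032,1],
    [[1.7,-2.5,0],-0.027,1],
    [[1.7,-2.5,0],-0.027,1],
    [[1.6,-2.5,0],-0.027,1],
  ],
)

```text
t: 15.35
tcp_pos: [0.6935, 0.0481, 0.1321]
tool_rot: [0.485, 0.875, 0.0, 0.0]
force: [-1.0, 0.5, -2.0]
finger_gap: 0.133
```

```bash
python3 wp.py 3 6 0.4
```

```text
t 15.35 L 77.0 z 132.1 lat 0.17 head 122.0 want 121.7 F axial(out+) 1.0 F lat(left+) 0.6 Fz -2.0 ftq [ 0.01  0.11 -0.  ]
row [ 1.4 -2.8] -0.033
row [ 1.5 -2.6] -0.027
row [ 1.4 -2.6] -0.027
row [ 1.3 -2.7] -0.027
row [ 1.2 -2.7] -0.027
row [ 1.2 -2.7] -0.027
```

Request:
arm_command(
  rows=[
    [[1.4,-2.8,0],-0.03,1],
    [[1.5,-2.6,0],-0.027,1],
    [[1.4,-2.6,0],-0.027,1],
    [[1.3,-2.7,0],-0.027,1],
    [[1.2,-2.7,0],-0.027,1],
  ],
)

```text
t: 15.98
tcp_pos: [0.7, 0.0347, 0.132]
tool_rot: [0.544, 0.839, 0.0, 0.0]
force: [-0.1, -0.1, -2.0]
finger_gap: 0.133
```

```bash
python3 wp.py 3 6 0.3
```

```text
t 15.97 L 92.0 z 132.0 lat 0.69 head 114.1 want 113.9 F axial(out+) -0.1 F lat(left+) 0.1 Fz -2.0 ftq [-0.05  0.06  0.01]
row [ 1.6 -2.7] -0.032
row [ 1.1 -2.8] -0.027
row [ 1.  -2.8] -0.027
row [ 1.  -2.8] -0.026
row [ 0.9 -2.9] -0.018
row [ 0.8 -2.9] -0.018
```

Request:
arm_command(
  rows=[
    [[1.6,-2.7,0],-0.03,1],
    [[1.1,-2.8,0],-0.027,1],
    [[1.0,-2.8,0],-0.027,1],
    [[1.0,-2.8,0],-0.026,1],
    [[0.9,-2.9,0],-0.018,1],
  ],
)

```text
t: 16.6
tcp_pos: [0.7055, 0.0207, 0.132]
tool_rot: [0.596, 0.803, -0.0, -0.0]
force: [-0.3, 0.1, -1.7]
finger_gap: 0.133
```

```bash
python3 wp.py 3 6 0.3
```

```text
t 16.60 L 107.0 z 132.0 lat 0.35 head 106.8 want 106.7 F axial(out+) 0.1 F lat(left+) 0.2 Fz -1.7 ftq [-0.06 -0.02 -0.  ]
row [ 0.9 -2.9] -0.02
row [ 0.8 -2.9] -0.018
row [ 0.8 -2.9] -0.018
row [ 0.7 -2.9] -0.018
row [ 0.6 -2.9] -0.019
row [ 0.6 -2.9] -0.027
```

Request:
arm_command(
  rows=[
    [[0.9,-2.9,0],-0.02,1],
    [[0.8,-2.9,0],-0.018,1],
    [[0.8,-2.9,0],-0.018,1],
    [[0.7,-2.9,0],-0.018,1],
    [[0.6,-2.9,0],-0.019,1],
    [[0.6,-2.9,0],-0.027,1],
  ],
)

```text
t: 17.35
tcp_pos: [0.7099, 0.0033, 0.132]
tool_rot: [0.643, 0.766, -0.0, -0.0]
force: [-0.6, 0.5, -3.0]
finger_gap: 0.137
```

```bash
python3 wp.py 3 6 0.3
```

```text
t 17.35 L 125.0 z 132.0 lat 0.13 head 99.9 want 100.0 F axial(out+) 0.6 F lat(left+) 0.5 Fz -3.0 ftq [ 0.04  0.   -0.02]
row [ 0.3 -3. ] -0.027
row [ 0.4 -3. ] -0.027
row [ 0.3 -3. ] -0.027
row [ 0.2 -3. ] -0.027
row [ 0.2 -3. ] -0.027
row [ 0.1 -3. ] -0.027
```

Request:
arm_command(
  rows=[
    [[0.3,-3,0],-0.027,1],
    [[0.4,-3,0],-0.027,1],
    [[0.3,-3,0],-0.027,1],
    [[0.2,-3,0],-0.027,1],
    [[0.2,-3,0],-0.027,1],
  ],
)

```text
t: 17.98
tcp_pos: [0.7113, -0.0117, 0.132]
tool_rot: [0.693, 0.72, -0.0, -0.0]
force: [0.2, 0.1, -2.2]
finger_gap: 0.136
```

```bash
python3 wp.py 3 6 0.3
```

```text
t 17.98 L 140.0 z 132.0 lat 0.35 head 92.2 want 92.1 F axial(out+) 0.1 F lat(left+) -0.2 Fz -2.2 ftq [-0.01 -0.05  0.01]
row [ 0.1 -2.9] -0.028
row [-0. -3.] -0.027
row [-0.1 -3. ] -0.027
row [-0.2 -3. ] -0.027
row [-0.3 -3. ] -0.027
row [-0.3 -3. ] -0.027
```

Request:
arm_command(
  rows=[
    [[0.1,-2.9,0],-0.028,1],
    [[0,-3,0],-0.027,1],
    [[-0.1,-3,0],-0.027,1],
    [[-0.2,-3,0],-0.027,1],
    [[-0.3,-3,0],-0.027,1],
  ],
)

```text
t: 18.6
tcp_pos: [0.7108, -0.0266, 0.132]
tool_rot: [0.741, 0.672, 0.0, 0.0]
force: [0.1, 0.7, -1.5]
finger_gap: 0.139
```

```bash
python3 wp.py 3 6 0.2
```

```text
t 18.60 L 155.0 z 132.0 lat 0.36 head 84.4 want 84.3 F axial(out+) 0.7 F lat(left+) -0.0 Fz -1.5 ftq [-0.02  0.03 -0.01]
row [-0.2 -2.9] -0.028
row [-0.4 -3. ] -0.017
row [-0.4 -3. ] -0.011
row [-0.5 -3. ] -0.011
row [-0.5 -3. ] -0.011
row [-0.5 -3. ] -0.01
```

Request:
arm_command(
  rows=[
    [[-0.2,-2.9,0],-0.028,1],
    [[-0.4,-3,0],-0.017,1],
    [[-0.4,-3,0],-0.011,1],
    [[-0.5,-3,0],-0.011,1],
    [[-0.5,-3,0],-0.011,1],
  ],
)

```text
t: 19.23
tcp_pos: [0.7088, -0.0415, 0.132]
tool_rot: [0.766, 0.643, -0.0, 0.0]
force: [-0.5, 0.6, -1.7]
finger_gap: 0.132
```

```bash
python3 wp.py 3 6 0.1;python3 - <<'E'
from h import *
s=manip.snapshot("side");t=manip.snapshot("top");cv2.imwrite("pics/top5.png",t)
crop(s,185,125,80,100,6,"pics/s12.png");crop(t,200,110,100,75,7,"pics/t12.png")
E
```

```text
t 19.23 L 170.0 z 132.0 lat 0.23 head 80.0 want 79.9 F axial(out+) 0.5 F lat(left+) 0.6 Fz -1.7 ftq [-0.02  0.02 -0.02]
row [-0.4 -2.8] -0.012
row [-0.6 -2.9] -0.005
row [-0.6 -2.9] -0.012
row [-0.6 -2.9] -0.012
row [-0.6 -2.9] -0.008
row [-0.7 -2.9] -0.003
```

View pics/s12.png

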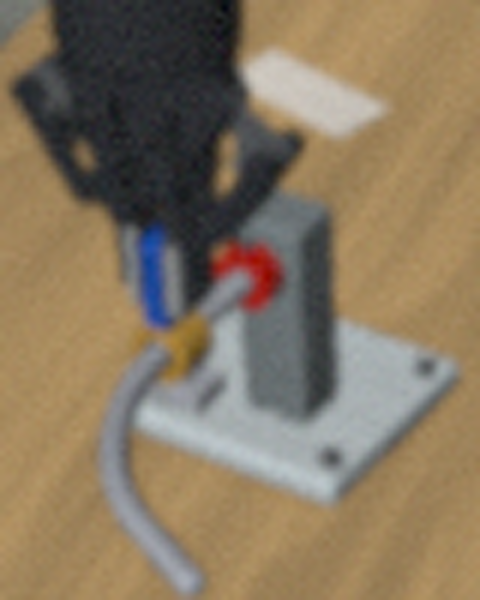

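View pics/t12.png

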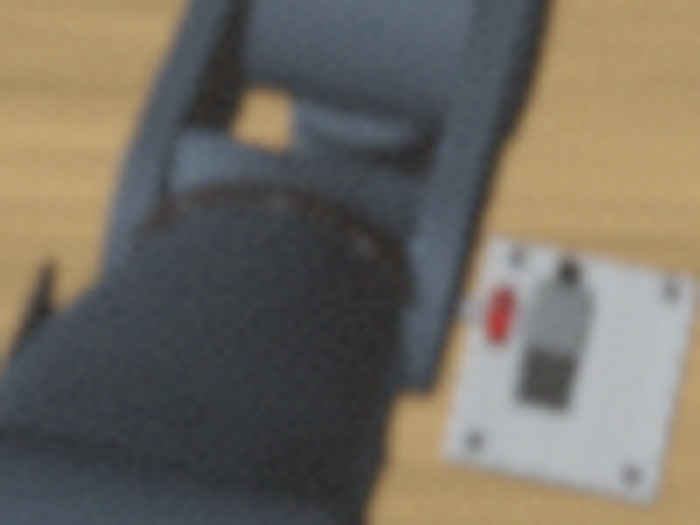

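Request:
arm_command(
  rows=[
    [[-0.4,-2.8,0],-0.01,1],
    [[-0.6,-2.9,0],-0.007,1],
    [[-0.6,-2.9,0],-0.011,1],
    [[-0.6,-2.9,0],-0.011,1],
    [[-0.6,-2.9,0],-0.008,1],
    [[-0.7,-2.9,0],-0.003,1],
  ],
)

```text
t: 20.08
tcp_pos: [0.7052, -0.0589, 0.132]
tool_rot: [0.782, 0.624, -0.0, 0.0]
force: [-0.1, 0.6, -1.5]
finger_gap: 0.137
```

```bash
python3 wp.py 2 6 0.0
```

```text
t 20.07 L 188.0 z 132.0 lat 0.17 head 77.1 want 77.0 F axial(out+) 0.6 F lat(left+) 0.2 Fz -1.5 ftq [-0.01  0.06  0.01]
row [-0.3 -2.1] -0.003
row [-0.5 -1.9] 0.0
row [-0.5 -1.9] 0.0
row [-0.5 -1.9] 0.0
row [-0.5 -1.9] 0.0
row [-0.5 -1.9] 0.0
```

Request:
arm_command(
  rows=[
    [[-0.4,-1.9,0],0,1],
    [[-0.5,-1.9,0],0,1],
    [[-0.5,-1.9,0],0,1],
    [[-0.5,-1.9,0],0,1],
    [[-0.4,-1.9,0],0,1],
  ],
)

```text
t: 20.7
tcp_pos: [0.703, -0.0682, 0.132]
tool_rot: [0.782, 0.624, -0.0, -0.0]
force: [-0.1, -0.0, -1.5]
finger_gap: 0.135
```

Request:
arm_command(
  rows=[
    [[-0.2,-1,0],0,1],
    [[-0.2,-1,0],0,1],
    [[-0.2,-1,0],0,1],
  ],
)

```text
t: 21.08
tcp_pos: [0.7024, -0.0712, 0.132]
tool_rot: [0.782, 0.624, 0.0, -0.0]
force: [-0.3, 0.3, -1.5]
finger_gap: 0.133
```

Request:
arm_command(
  rows=[
    [[-0.2,-1,0],0,1],
    [[-0.2,-1,0],0,1],
  ],
)

```text
t: 21.32
tcp_pos: [0.702, -0.0732, 0.132]
tool_rot: [0.782, 0.624, 0.0, -0.0]
force: [-0.1, -0.6, -1.6]
finger_gap: 0.134
```

```bash
python3 wp.py 1 2 0.0;python3 - <<'E'
from h import *
s=manip.snapshot("side");crop(s,195,130,60,65,9,"pics/s13.png")
E
```

```text
t 21.32 L 202.5 z 132.0 lat 0.11 head 77.2 want 77.0 F axial(out+) -0.6 F lat(left+) 0.0 Fz -1.6 ftq [-0.   -0.02  0.02]
row [-0.1 -0.9] -0.003
row [-0.2 -1. ] 0.0
```

View pics/s13.png

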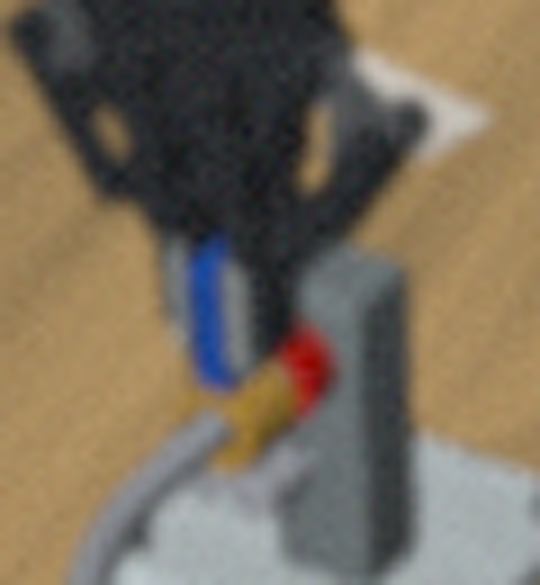

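Still a few mm short of the collar. I'll use 0.5–1 mm steps, reading force after each.

Request:
arm_command(
  rows=[
    [[-0.2,-1,0],0,1],
    [[-0.2,-1,0],0,1],
  ],
)

```text
t: 21.62
tcp_pos: [0.7016, -0.0752, 0.132]
tool_rot: [0.782, 0.624, 0.0, 0.0]
force: [0.0, -0.1, -1.7]
finger_gap: 0.133
```

Request:
arm_command(
  rows=[
    [[-0.2,-1,0],0,1],
    [[-0.1,-0.5,0],0,1],
  ],
)

```text
t: 21.88
tcp_pos: [0.7013, -0.0767, 0.132]
tool_rot: [0.782, 0.624, 0.0, 0.0]
force: [-1.3, 0.3, -1.9]
finger_gap: 0.134
```

Request:
arm_command(
  rows=[
    [[-0.1,-0.5,0],0,1],
    [[-0.1,-0.5,0],0,1],
  ],
)

```text
t: 22.12
tcp_pos: [0.7011, -0.0777, 0.132]
tool_rot: [0.782, 0.624, -0.0, -0.0]
force: [-0.2, -0.6, -1.8]
finger_gap: 0.138
```

Request:
arm_command(
  rows=[
    [[-0.1,-0.5,0],0,1],
    [[-0.1,-0.5,0],0,1],
  ],
)

```text
t: 22.38
tcp_pos: [0.7009, -0.0787, 0.132]
tool_rot: [0.782, 0.624, -0.0, 0.0]
force: [-0.1, 0.3, -2.1]
finger_gap: 0.134
```

Request:
arm_command(
  rows=[
    [[-0.1,-0.5,0],0,1],
    [[0,0,0],0,1],
  ],
)

```text
t: 22.62
tcp_pos: [0.7008, -0.0792, 0.132]
tool_rot: [0.782, 0.624, 0.0, 0.0]
force: [-0.3, 0.2, -2.1]
finger_gap: 0.13
```

Request:
arm_command(
  rows=[
    [[-0.1,-0.5,0],0,1],
    [[0,0,0],0,1],
  ],
)

```text
t: 22.88
tcp_pos: [0.7007, -0.0797, 0.132]
tool_rot: [0.782, 0.624, -0.0, -0.0]
force: [-0.5, -0.4, -1.6]
finger_gap: 0.132
```

Request:
arm_command(
  rows=[
    [[-0.1,-0.5,0],0,1],
    [[0,0,0],0,1],
  ],
)

```text
t: 23.12
tcp_pos: [0.7006, -0.0802, 0.132]
tool_rot: [0.782, 0.624, -0.0, -0.0]
force: [-0.4, 1.0, -1.5]
finger_gap: 0.136
```

Request:
arm_command(
  rows=[
    [[-0.1,-0.5,0],0,1],
    [[0,0,0],0,1],
  ],
)

```text
t: 23.38
tcp_pos: [0.7005, -0.0807, 0.132]
tool_rot: [0.782, 0.624, -0.0, -0.0]
force: [1.1, 0.0, -1.5]
finger_gap: 0.132
```

Request:
arm_command(
  rows=[
    [[-0.1,-0.5,0],0,1],
    [[0,0,0],0,1],
  ],
)

```text
t: 23.62
tcp_pos: [0.7004, -0.0812, 0.132]
tool_rot: [0.782, 0.624, -0.0, 0.0]
force: [0.6, 0.3, -1.6]
finger_gap: 0.133
```

Request:
arm_command(
  rows=[
    [[-0.1,-0.5,0],0,1],
    [[0,0,0],0,1],
  ],
)

```text
t: 23.88
tcp_pos: [0.7003, -0.0816, 0.132]
tool_rot: [0.782, 0.624, 0.0, -0.0]
force: [-0.2, 0.2, -1.5]
finger_gap: 0.132
```

Request:
arm_command(
  rows=[
    [[-0.1,-0.5,0],0,1],
    [[0,0,0],0,1],
  ],
)

```text
t: 24.12
tcp_pos: [0.7003, -0.0817, 0.132]
tool_rot: [0.782, 0.624, 0.0, -0.0]
force: [1.0, 2.2, -2.7]
finger_gap: 0.133
```

```bash
python3 wp.py 1 2 0.0;python3 - <<'E'
from h import *
s=manip.snapshot("side");crop(s,195,130,60,65,9,"pics/s14.png")
E
```

```text
t 24.12 L 211.5 z 132.0 lat -0.13 head 77.2 want 77.0 F axial(out+) 2.4 F lat(left+) -0.5 Fz -2.7 ftq [ 0.3  -0.1  -0.03]
row [-0.4 -1.2] -0.003
row [-0.2 -1. ] -0.0
```

View pics/s14.png

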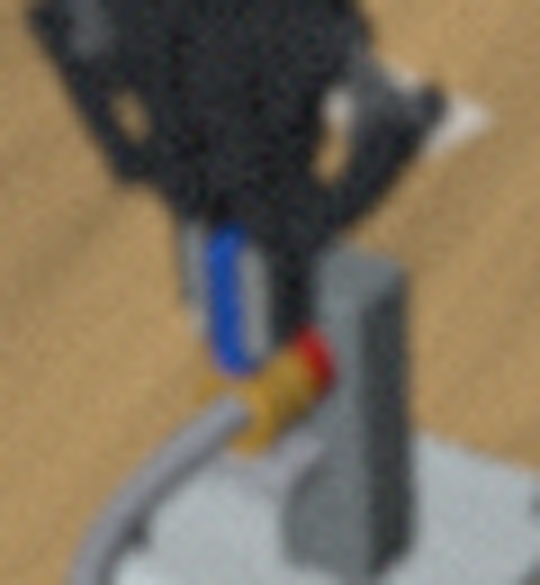

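Contact at L≈211 mm, as vision predicted. Pressing up in small steps.

Request:
arm_command(
  rows=[
    [[0,-0.3,0],0,1],
    [[0,0,0],0,1],
  ],
)

```text
t: 24.42
tcp_pos: [0.7003, -0.0818, 0.132]
tool_rot: [0.782, 0.624, 0.0, -0.0]
force: [0.9, 2.7, -1.3]
finger_gap: 0.138
```

Request:
arm_command(
  rows=[
    [[-0.1,-0.2,0],0,1],
    [[0,0,0],0,1],
  ],
)

```text
t: 24.68
tcp_pos: [0.7002, -0.0819, 0.132]
tool_rot: [0.782, 0.624, 0.0, -0.0]
force: [2.3, 4.6, -2.7]
finger_gap: 0.135
```

Request:
arm_command(
  rows=[
    [[0,-0.3,0],0,1],
    [[0,0,0],0,1],
  ],
)

```text
t: 24.92
tcp_pos: [0.7002, -0.0819, 0.132]
tool_rot: [0.782, 0.624, 0.001, -0.001]
force: [2.1, 5.7, -1.3]
finger_gap: 0.135
```

Run:
```python
from h import *
for i in range(4):
    manip.snapshot("top"); x=manip.sense();f=x["force"];print(x["t"],f.round(1),(f[:2]@[.225,.974]).round(2))
```

```text
24.975 [ 0.5  5.1 -1. ] 5.07
25.025 [ 1.3  6.1 -0.8] 6.22
25.075 [ 0.9  5.5 -0.6] 5.57
25.125 [ 1.2  5.4 -1.5] 5.51
```

Request:
arm_command(
  rows=[
    [[0.1,0.4,0],0,1],
    [[0,0,-0.5],0,1],
    [[0,0,-0.4],0,1],
    [[0,0,0],0,1],
  ],
)

```text
t: 25.62
tcp_pos: [0.7003, -0.0819, 0.1317]
tool_rot: [0.782, 0.624, 0.0, -0.0]
force: [-0.4, 5.1, 1.5]
finger_gap: 0.136
```

```bash
python3 wp.py 1 1
```

```text
t 25.62 L 211.5 z 131.7 lat -0.21 head 77.2 want 77.0 F axial(out+) 4.9 F lat(left+) 1.6 Fz 1.5 ftq [ 0.98 -0.04  0.03]
row [-0.4 -1. ] -0.003
```

Request:
arm_command(
  rows=[
    [[0,0,0.5],0,1],
    [[0.1,0.2,0],0,1],
    [[0,0,0],0,1],
  ],
)

```text
t: 26.0
tcp_pos: [0.7003, -0.0819, 0.1317]
tool_rot: [0.782, 0.624, 0.0, -0.0]
force: [0.7, 5.3, -1.0]
finger_gap: 0.135
```

```bash
python3 wp.py 1 1
```

```text
t 26.00 L 211.5 z 131.7 lat -0.21 head 77.2 want 77.0 F axial(out+) 5.4 F lat(left+) 0.5 Fz -1.0 ftq [ 1.01 -0.18  0.05]
row [-0.4 -1. ] -0.003
```

Request:
arm_command(
  rows=[
    [[0.1,0.3,0],0,1],
    [[0,0,0],0,1],
  ],
)

```text
t: 26.25
tcp_pos: [0.7003, -0.0819, 0.1317]
tool_rot: [0.782, 0.624, 0.0, -0.0]
force: [-0.4, 4.0, -0.4]
finger_gap: 0.137
```

```bash
python3 wp.py 1 1
```

```text
t 26.25 L 211.5 z 131.7 lat -0.23 head 77.2 want 77.0 F axial(out+) 3.8 F lat(left+) 1.3 Fz -0.4 ftq [ 0.9  -0.08  0.05]
row [-0.5 -1. ] -0.003
```

Request:
arm_command(
  rows=[
    [[0,0.3,0],0,1],
    [[0,0,0],0,1],
    [[0,0,0],0,1],
  ],
)

```text
t: 26.62
tcp_pos: [0.7004, -0.0818, 0.1317]
tool_rot: [0.782, 0.624, -0.0, 0.0]
force: [0.8, 5.3, 0.3]
finger_gap: 0.133
```

```bash
python3 wp.py 1 1
```

```text
t 26.62 L 211.5 z 131.7 lat -0.25 head 77.2 want 77.0 F axial(out+) 5.4 F lat(left+) 0.4 Fz 0.3 ftq [ 0.88 -0.02  0.09]
row [-0.5 -1. ] -0.003
```

Run:
```python
from h import *
for i in range(3):
    s=manip.snapshot("side"); x=manip.sense();f=x["force"];print(x["t"],f.round(1),x["ft_torque"].round(2),x["tcp_pos"].round(5),x["tool_rot"].round(4))
crop(s,195,130,60,65,9,"pics/s15.png")
```

```text
26.675 [ 0.3  4.1 -0.5] [ 0.78 -0.05  0.13] [ 0.70037 -0.08182  0.13172] [ 0.7817  0.6236 -0.      0.    ]
26.725 [-0.1  4.4 -0.8] [ 0.78 -0.02  0.06] [ 0.70036 -0.08181  0.13169] [ 0.7817  0.6236 -0.      0.    ]
26.775 [-0.2  4.7 -0.1] [0.83 0.   0.05] [ 0.70036 -0.08183  0.13167] [ 0.7817  0.6236 -0.      0.    ]
```

View pics/s15.png

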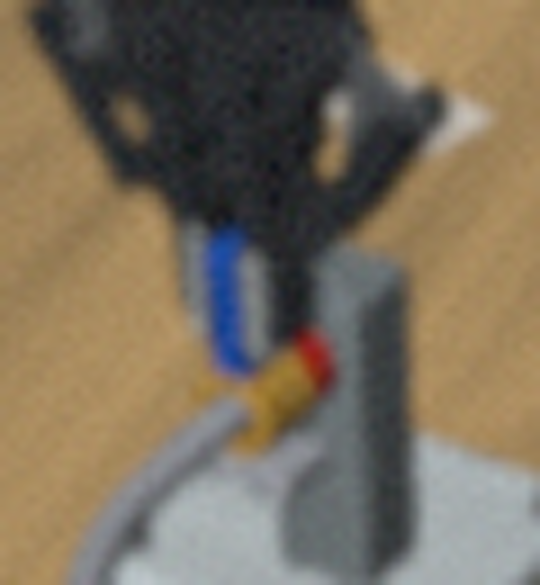

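Request:
arm_command(
  rows=[
    [[0.1,0.4,0],0,1],
    [[0,0,0],0,1],
  ],
)

```text
t: 27.02
tcp_pos: [0.7004, -0.0818, 0.1316]
tool_rot: [0.782, 0.624, -0.0, 0.0]
force: [0.1, 2.9, -0.5]
finger_gap: 0.135
```

Run:
```python
from h import *
F=[]
for i in range(3):
    s=manip.snapshot("side"); x=manip.sense();F.append(np.r_[x["force"],x["ft_torque"]])
print(x["t"],np.mean(F,0).round(2),x["tcp_pos"].round(5),x["tool_rot"].round(4))
```

```text
27.175 [-0.47  2.94 -0.92  0.47  0.02  0.05] [ 0.70042 -0.08173  0.13153] [ 7.817e-01  6.236e-01 -2.000e-04  2.000e-04]
```

Request:
arm_command(
  rows=[
    [[0.1,0.3,0],0,1],
    [[0,0,0],0,1],
  ],
)

```text
t: 27.42
tcp_pos: [0.7005, -0.0817, 0.1314]
tool_rot: [0.782, 0.624, -0.0, 0.0]
force: [-0.5, 0.6, -1.4]
finger_gap: 0.134
```

Run:
```python
from h import *
F=[]
for i in range(3):
    s=manip.snapshot("side"); x=manip.sense();F.append(np.r_[x["force"],x["ft_torque"]])
print(x["t"],np.mean(F,0).round(2),x["tcp_pos"].round(5),x["tool_rot"].round(4))
```

```text
27.575 [-0.09  0.53 -1.67  0.06  0.04 -0.01] [ 0.70055 -0.08162  0.13142] [ 7.817e-01  6.236e-01 -3.000e-04  3.000e-04]
```

Request:
arm_command(
  rows=[
    [[0,0,0],0,0.6],
    [[0,0,0],0,0.5],
    [[0,0,0],0,0.4],
    [[0,0,0],0,0.2],
    [[0,0,0],0,0],
    [[0,0,0],0,0],
    [[0,0,0],0,0],
    [[0,0,0],0,0],
  ],
)

```text
t: 28.58
tcp_pos: [0.7006, -0.081, 0.1316]
tool_rot: [0.782, 0.624, -0.0, -0.0]
force: [0.6, 0.1, -0.1]
finger_gap: 0.5
```

Run:
```python
from h import *
s=manip.snapshot("side");crop(s,195,130,60,65,9,"pics/s16.png");x=manip.sense();print(x["force"],x["tcp_pos"],x["finger_gap"])
```

```text
[-0.19900058  0.01622331 -0.2231538 ] [ 0.70060743 -0.08100614  0.13161875] 0.4988569209920249
```

View pics/s16.png

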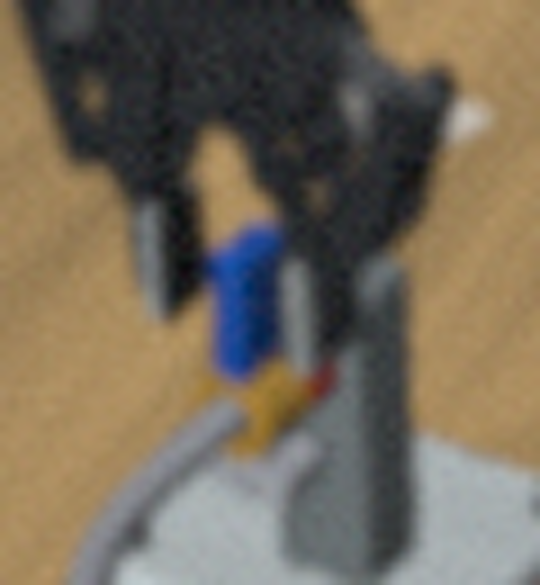

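The slider hangs on the bar at the collar, clear of both pads. Withdrawing straight up.

Request:
arm_command(
  rows=[
    [[0,0,4],0,0],
    [[0,0,10],0,0],
    [[0,0,20],0,0],
    [[0,0,35],0,0],
    [[0,0,50],0,0],
    [[0,0,50],0,0],
    [[0,0,50],0,0],
    [[-60,0,0],0,0],
    [[-60,0,0],0,0],
    [[-60,0,0],0,0],
    [[0,0,0],0,0],
    [[0,0,0],0,0],
  ],
)

```text
t: 30.12
tcp_pos: [0.5217, -0.0814, 0.3527]
tool_rot: [0.782, 0.624, 0.001, 0.002]
force: [0.6, -0.2, 0.4]
finger_gap: 0.501
```

Run:
```python
from h import *
s=manip.snapshot("side");t=manip.snapshot("top");cv2.imwrite("pics/side9.png",s)
crop(s,190,130,70,75,8,"pics/s17.png");crop(t,200,110,110,80,7,"pics/t17.png");x=manip.sense();print(x["force"],x["tcp_pos"],x["finger_gap"],x["t"])
```

```text
[ 0.38296265 -0.42655896 -0.08313321] [ 0.52254849 -0.08159787  0.35191649] 0.5032926517149876 30.225
```

View pics/s17.png

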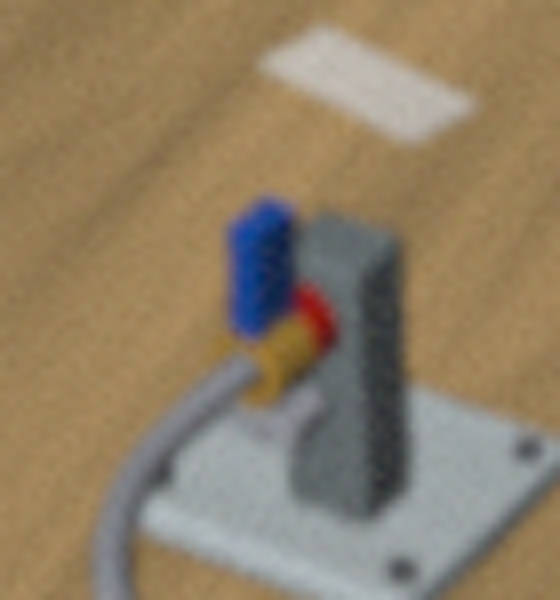

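View pics/t17.png

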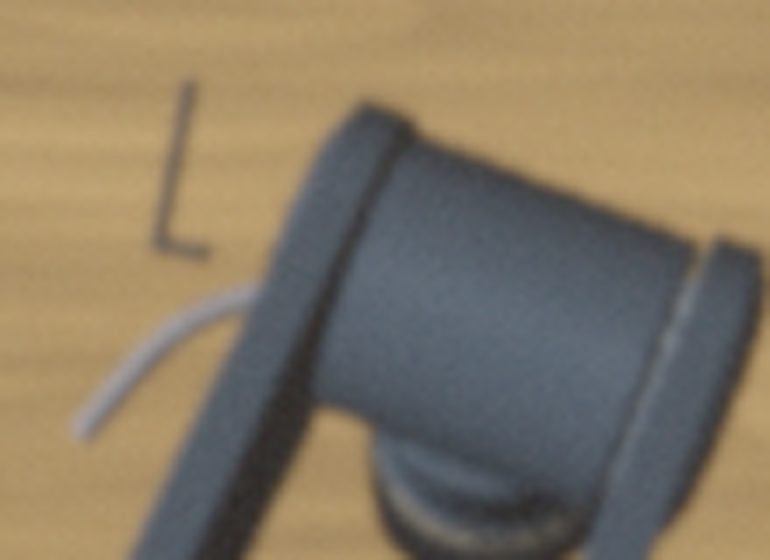

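View pics/side9.png

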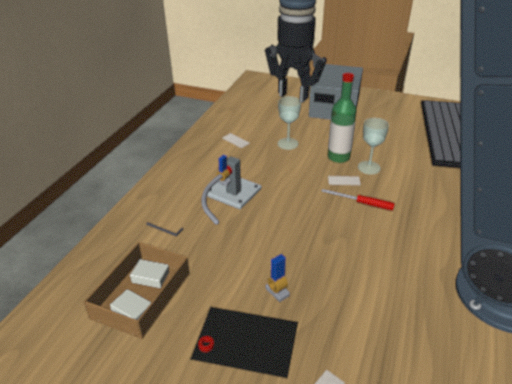

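Request:
arm_command(
  rows=[
    [[-15,50,0],0,0],
    [[-15,50,0],0,0],
    [[-15,50,0],0,0],
    [[-15,50,0],0,0],
    [[-15,50,0],0,0],
    [[0,50,0],0,0],
    [[0,0,0],0,0],
    [[0,0,0],0,0],
  ],
)

```text
t: 31.22
tcp_pos: [0.4466, 0.2192, 0.3505]
tool_rot: [0.781, 0.624, -0.0, 0.0]
force: [0.4, -0.7, -0.3]
finger_gap: 0.502
```

Run:
```python
from h import *
s=manip.snapshot("side");t=manip.snapshot("top");cv2.imwrite("pics/top9.png",t)
crop(s,190,130,70,75,8,"pics/s18.png");crop(t,250,130,50,50,12,"pics/t18.png")
S=Cam("side");T=Cam("top")
# expected fin top when home (L 211.5), hanging 1.5 low
from wp import pose
c,h=pose(.2113);print(c)
for n,im,C in(("side",s,S),("top",t,T)):
    m=cv2.inRange(cv2.cvtColor(im,cv2.COLOR_BGR2HSV),(105,100,40),(130,255,255))
    N,l,st,ce=cv2.connectedComponentsWithStats(m)
    q=C.proj([c[0],c[1],.0985+.035])[0];print(n,"exp fin mid",q,"top",C.proj([c[0],c[1],.1545])[0])
    for i in range(1,N):
        if st[i,4]>6 and np.hypot(*(ce[i]-q))<25: print(st[i],ce[i])
```

```text
[ 0.70014116 -0.08171106]
side exp fin mid [222.32826817 162.39972923] top [221.89247995 155.43513168]
[219 156   7  16  94] [221.9893617  162.95744681]
top exp fin mid [266.30050163 150.6269778 ] top [266.47931812 148.52065641]
[264 149   5   4  18] [266.         150.33333333]
```

View pics/t18.png

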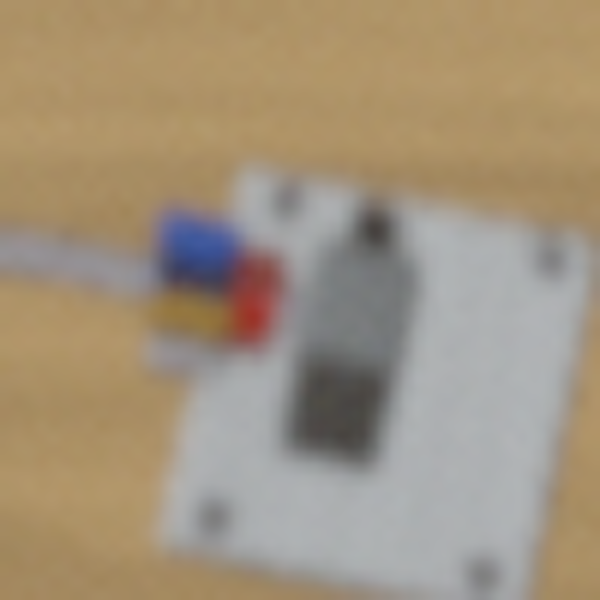

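View pics/s18.png

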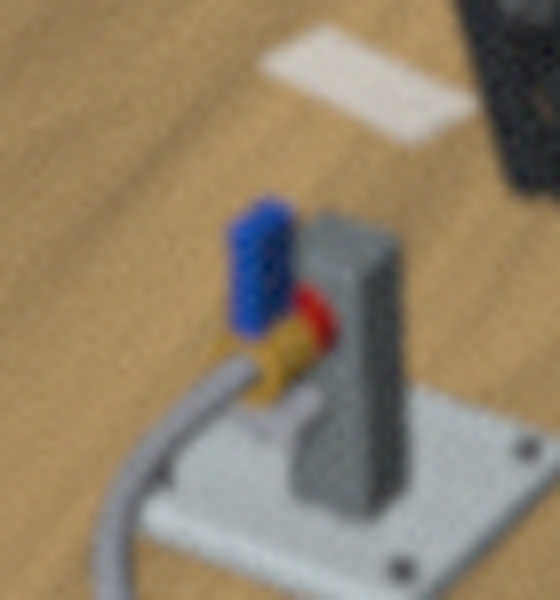

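The brass tube meets the red collar with no visible gap. The fin sits within 0.6 px of its expected home position in both views, and the slider has not moved. Handing in.

```bash
python3 -c "
from station import manip
x=manip.sense();print(x['t'],x['qd'].round(3));print(manip.sign_off())"
```

```text
31.325 [-0.011 -0.007  0.01   0.004 -0.     0.004]
the job is handed in; nothing more can be done
None
```

The hood slider is home against the red stop collar, hanging on the bar and released. I handed the job in at about 31 s of the 72 s allowed, and sign-off reports no verdict.

**What I did:** I picked the smaller slider on the mat, not the larger one on the bare wood. I threaded it onto the bar tip and slid it round the bend, turning it with the measured bar direction. I then pressed it on the collar at about 5.6 N (single readings 5.1–6.2 N), held for over 0.3 s. I eased off to about 0.5 N before opening the gripper.

**Last checks:**
- **Position:** In the top view the brass tube meets the red collar with no visible gap. In both views the fin is within about 0.6 px of its expected home position.
- **Robot:** The arm is well clear of everything.
- **Other objects:** They look unmoved in the side picture taken after release; I did not measure them.

**What disagreed:** While easing off, the force stayed near 5 N for several small back-steps. Lowering the slider slightly while it was still pressed probably bound it by friction. It then fell off normally, and the force readings I took never went above about 6.3 N.

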